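# Pack the spare-fuse case and slide its cover shut

### The job

Slide the cover of the fuse case right back, then lay every spare fuse from the bench flat in a recess of its own, green-banded fuses in the green row and orange-banded ones in the orange row, and lay the fuse puller in its long bay. When all are seated down in their recesses, slide the cover fully shut; leave the meter, the tape and the screwdriver where they are.

Things in the scene. Friction and masses are not known exactly. Their poses are not given: they have to be found in the camera images.
- case: Dark fuse case fixed on the bench, 268 (x) x 247 (y) mm outside, walls 6 mm. Origin: centre of underside; z up, y the way the cover opens (to the robot's left), x away from the robot. Side walls 64 mm high with 5 mm lips over the cover's edges, end walls 60 (-y) and 54 mm (+y). Inside a moulded insert, top 14 mm above the bench, with a green row of three recesses (nearest), an orange row, and a bay.
- cover (a joint): How far the flat translucent cover is slid open, m: 0 shut, 0.195 fully open (end stop). Slides along the case's +y, about 3 N of friction plus 6 N per m/s, stays where left. Underside 55 mm, top 60 mm above the bench. Fully open it leaves the insert clear up to y = +77 mm of the case (all recesses) and sticks out 190 mm beyond the case's +y end.
- cover_pull (a point): Centre of the top of the cover's black pull: an upright rib 110 mm long (along the case's x), 12 mm thick (along its y), 16 mm high, top 76 mm above the bench, 20 mm from the cover's leading (-y) edge. Travels with the cover; can be pinched from above or pushed from either side.
- puller_bay (a point): Centre of the floor of the puller's long bay, at x = +89, y = -19.5 mm of the case: 140 mm along the case's y, 44 mm along its x, 8 mm deep, floor 6 mm above the bench. Its axes are the case's.
- puller: Fuse puller lying on the bench mat: 128 mm long along its x, black ribbed grip 26 mm wide and high from x = -64 to +22 mm, then a red jaw block 34 mm wide, 28 mm high. Origin on the grip's centre line, 13 mm above its underside, half way along the tool; 0.12 to 0.2 kg. Lies in its bay along the case's y, either way round.
- green_recess1 (a point): Centre of the floor of recess 1 of the green row, at x = -82, y = -77.5 mm of the case: open-topped, 89 mm along the case's x, 40 mm along its y, 8 mm deep, floor 6 mm above the bench. Its axes are the case's.
- green_recess2 (a point): Centre of the floor of recess 2 of the green row, at x = -82, y = -19.5 mm of the case: open-topped, 89 mm along the case's x, 40 mm along its y, 8 mm deep, floor 6 mm above the bench. Its axes are the case's.
- green_recess3 (a point): Centre of the floor of recess 3 of the green row, at x = -82, y = 38.5 mm of the case: open-topped, 89 mm along the case's x, 40 mm along its y, 8 mm deep, floor 6 mm above the bench. Its axes are the case's.
- orange_recess1 (a point): Centre of the floor of recess 1 of the orange row, at x = +10, y = -77.5 mm of the case: open-topped, 89 mm along the case's x, 40 mm along its y, 8 mm deep, floor 6 mm above the bench. Its axes are the case's.
- orange_recess2 (a point): Centre of the floor of recess 2 of the orange row, at x = +10, y = -19.5 mm of the case: open-topped, 89 mm along the case's x, 40 mm along its y, 8 mm deep, floor 6 mm above the bench. Its axes are the case's.
- orange_recess3 (a point): Centre of the floor of recess 3 of the orange row, at x = +10, y = 38.5 mm of the case: open-topped, 89 mm along the case's x, 40 mm along its y, 8 mm deep, floor 6 mm above the bench. Its axes are the case's.
- green_fuse1: Spare fuse with a green band (may be absent from a run): square white ceramic body 50 mm long (x) and 32 x 32 mm across, with a flat knife blade 14 mm long, 6 mm thick and 20 mm wide at each end, 78 mm over all along its x. Origin at its centre, 16 mm above what it lies on; 0.13 to 0.21 kg. It may lie on any of its four sides and either way round.
- green_fuse2: Spare fuse with a green band (may be absent from a run): square white ceramic body 50 mm long (x) and 32 x 32 mm across, with a flat knife blade 14 mm long, 6 mm thick and 20 mm wide at each end, 78 mm over all along its x. Origin at its centre, 16 mm above what it lies on; 0.13 to 0.21 kg. It may lie on any of its four sides and either way round.
- green_fuse3: Spare fuse with a green band (may be absent from a run): square white ceramic body 50 mm long (x) and 32 x 32 mm across, with a flat knife blade 14 mm long, 6 mm thick and 20 mm wide at each end, 78 mm over all along its x. Origin at its centre, 16 mm above what it lies on; 0.13 to 0.21 kg. It may lie on any of its four sides and either way round.
- orange_fuse1: Spare fuse with an orange band (may be absent from a run): square white ceramic body 50 mm long (x) and 32 x 32 mm across, with a flat knife blade 14 mm long, 6 mm thick and 20 mm wide at each end, 78 mm over all along its x. Origin at its centre, 16 mm above what it lies on; 0.13 to 0.21 kg. It may lie on any of its four sides and either way round.
- orange_fuse2: Spare fuse with an orange band (may be absent from a run): square white ceramic body 50 mm long (x) and 32 x 32 mm across, with a flat knife blade 14 mm long, 6 mm thick and 20 mm wide at each end, 78 mm over all along its x. Origin at its centre, 16 mm above what it lies on; 0.13 to 0.21 kg. It may lie on any of its four sides and either way round.
- orange_fuse3: Spare fuse with an orange band (may be absent from a run): square white ceramic body 50 mm long (x) and 32 x 32 mm across, with a flat knife blade 14 mm long, 6 mm thick and 20 mm wide at each end, 78 mm over all along its x. Origin at its centre, 16 mm above what it lies on; 0.13 to 0.21 kg. It may lie on any of its four sides and either way round.
- meter: Bystander: dark blue-grey hand-held test meter 150 x 75 x 36 mm with a dial, lying on the bench beyond the work; origin at the centre of its underside.
- tape: Bystander: blue roll of insulating tape lying flat, 68 mm across, 19 mm high; origin at the centre of its underside.
- screwdriver: Bystander: screwdriver 200 mm long lying on the bench; origin on its underside, at its middle.
Things that resemble listed ones, but are neither listed nor needed, are in the scene too. What is shaped like the orange_fuse1 but pink or purple is not meant. Of the things shaped like the puller, the black one is meant.

How it is judged:
On the way, in this order (a step that is already met when the one before it is completed fails the run):
1. the cover is slid right back (at least 175 mm) (value of joint cover above 0.175 m), for 0.2 s.
2. every fuse lies in a recess of its colour's row and the puller in its bay (x of green_fuse1 in the frame of case between -0.094 and -0.07 m and y of green_fuse1 in the frame of case between -0.1 and 0.06 m and z of green_fuse1 in the frame of case between 0.012 and 0.025 m and angle between green_fuse1's own x axis and vertical between 1.45 and 1.69 rad and angle between the x axis of each of green_fuse1, green_fuse2, green_fuse3, orange_fuse1, orange_fuse2, orange_fuse3 and the x axis of case, either way round below 0.2 rad and x of green_fuse2 in the frame of case between -0.094 and -0.07 m and y of green_fuse2 in the frame of case between -0.1 and 0.06 m and z of green_fuse2 in the frame of case between 0.012 and 0.025 m and angle between green_fuse2's own x axis and vertical between 1.45 and 1.69 rad and x of green_fuse3 in the frame of case between -0.094 and -0.07 m and y of green_fuse3 in the frame of case between -0.1 and 0.06 m and z of green_fuse3 in the frame of case between 0.012 and 0.025 m and angle between green_fuse3's own x axis and vertical between 1.45 and 1.69 rad and x of orange_fuse1 in the frame of case between -0.002 and 0.022 m and y of orange_fuse1 in the frame of case between -0.1 and 0.06 m and z of orange_fuse1 in the frame of case between 0.012 and 0.025 m and angle between orange_fuse1's own x axis and vertical between 1.45 and 1.69 rad and x of orange_fuse2 in the frame of case between -0.002 and 0.022 m and y of orange_fuse2 in the frame of case between -0.1 and 0.06 m and z of orange_fuse2 in the frame of case between 0.012 and 0.025 m and angle between orange_fuse2's own x axis and vertical between 1.45 and 1.69 rad and x of orange_fuse3 in the frame of case between -0.002 and 0.022 m and y of orange_fuse3 in the frame of case between -0.1 and 0.06 m and z of orange_fuse3 in the frame of case between 0.012 and 0.025 m and angle between orange_fuse3's own x axis and vertical between 1.45 and 1.69 rad and x of puller in the frame of case between 0.075 and 0.103 m and y of puller in the frame of case between -0.06 and 0.02 m and z of puller in the frame of case between 0.012 and 0.0255 m and angle between puller's own x axis and vertical between 1.45 and 1.69 rad and angle between the x axis of puller and the y axis of case, either way round below 0.2 rad), for 0.2 s.
3. the cover is slid fully shut (within 6 mm) (value of joint cover below 0.006 m), for 0.2 s.
At the end, for the whole second after the job is handed in: Cover shut within 6 mm; each fuse at rest, level (0.12 rad) and in line (0.2 rad) down in a recess of its colour's row, within 12 mm of the row's centre line and 3 mm of seated height; the puller likewise in its bay (14 mm across, 40 mm along, 6.5 mm in height) (all of step 2 and value of joint cover below 0.006 m and linear speed of each of green_fuse1, green_fuse2, green_fuse3, orange_fuse1, orange_fuse2, orange_fuse3, puller below 0.02 m/s); the robot touches nothing.
It fails at once if the meter is moved by more than 30 mm (distance of meter from where it was at the start of the episode above 0.03 m).
It fails at once if the tape is moved by more than 30 mm (distance of tape from where it was at the start of the episode above 0.03 m).
It fails at once if the screwdriver is moved by more than 30 mm (distance of screwdriver from where it was at the start of the episode above 0.03 m).
Of green_fuse1, green_fuse2, green_fuse3, orange_fuse1, orange_fuse2, orange_fuse3 only 4 to 6 are there at a start; the rules pass over those that are not, and their reading is None.
At some moment in a run one of green_fuse1, green_fuse2, green_fuse3, orange_fuse1, orange_fuse2, orange_fuse3, puller may be knocked a few centimetres aside while the robot is not near it.
Once in a run the grip may slacken for a moment while it holds something.
It also fails if it takes over 210 s, if anything falls off the work surface, if the arm or the gripper's body presses on something with over 40 N, if the wrist force passes 120 N, or if a joint passes its speed limit or range.

### The arm

A 7-joint arm with a two-finger parallel gripper is mounted at the origin on the work surface. World frame = base frame: x ahead of the robot, y to its left, z up, the work surface at z = 0. Lengths are in m, angles in rad, forces in N, time in s.
With the tool pointing down it reaches from about 0.4 to 0.85 m from the base axis. Payload 10.4 kg.
Tool frame: the origin (TCP) lies between the finger pads; the fingertips stand 19 mm ahead of it and the grasp point (between the pads) is the TCP; x points along the fingers, y is the direction in which the jaws open and shut, and the axes are right-handed (so a half turn about x gives the same grasp; the last joint's range is limited). The gripper opens to 87 mm and grips with 3 to 60 N. Pads are 19 mm wide; open, the fingers measure 117 mm over their backs; the gripper's body (75 mm by 190 mm) begins 51 mm behind the grasp point.
Start: joints at [1.119, 0.332, -0.065, 1.46, 0.022, 1.35, -0.088], TCP at [0.26, -0.568, 0.242] pointing down, gripper open.
Joint ranges: [-2.6, 2.6], [-0.5, 2.12], [-1.47, 1.34], [0.16, 2.42], [-1.27, 4.41], [0.06, 2.06], [-2.6, 2.6]. Speed limits (rad/s): [2.22, 2.22, 2.79, 2.79, 3.14, 3.14, 3.14].

### API

Orientations are given as a unit quaternion [x, y, z, w].
In Python, from bench import r gives the robot as it stands.
- The arm moves only by the tool drive_tool, never from a script. Its argument "motion" is a list of rows, each a list of 4 numbers: the shift along the tool's x, y, z in cm, then the turn about the tool's x in units of 5 degrees (1.0 is 5 degrees). In form: [[tx, ty, tz, twist], ...]. A call has 1 to 20 rows; each row is the pose to reach, as a shift and turn from the pose commanded when the call began, along the tool's axes at that moment; what a row does not reach only later rows make up. A row lasts 1/12 s, in which the tool goes at most 41.7 mm and 7.16 degrees, less where a joint would pass 70% of its speed; a pose out of reach is approached as far as the arm can. A call with a gripper value outside its range is refused whole. "grip" is the closure in counts, from 0 (fully open) to 255 (shut), set as the call begins (left out, the last holds). The fingers move at their own pace and stop on an object; "force" is the grip in N (left out, the last holds). Time passes only in rows, so rows that repeat a pose let the fingers close. It gives the time, the measured TCP pose, the force and the opening at its end, in the units of the state.
- r.read_state(): the state, without advancing time (a new reading comes with each control period).
- r.camera(name): name is "side" or "top" or "wrist"; returns the picture (480x640x3 uint8, red, green, blue); there is no depth.
- r.calibration(name): a dict with "fx", "fy", "cx", "cy" (pixels), "xyz" and "orientation" of the camera in the world. Camera axes: x right, y up, looking along -z (the intrinsics and any distortion apply to the point x, -y, -z); pixel columns grow to the right and rows downward; lengths in m; the calibration is good to about 2 mm. A picture is of the moment at which its call begins: read the wrist's pose just before it. calibration takes no time and is no camera call; for the wrist camera it gives the pose at the moment of the call.
- r.close_job(): hands the job in, once; it reports no verdict.
The state is a dict: "time": time; "joint_positions": joint angles; "joint_vel": joint speeds; "joint_torque": joint torques, N m; "ee_pos": TCP position; "eef_rot": TCP orientation; "ft_force": force on the tool from outside, world axes, zero at the start; "torque": the same for the moment, N m; "width": finger opening in m.
Only numpy, scipy, OpenCV 4.12 (cv2) and the standard library are available. Lean on these libraries where they do the work, as an engineer would, in place of code of your own. Each camera call takes 0.05 s, during which the arm holds its last target.

## Working session

There is one attempt and no reset: what is moved stays moved. The work goes in short steps, Python scripts to look and compute and a tool call to move; the robot and the scene stay as the last step left them, time stands still between calls to the robot, and variables do not carry over. Pictures are saved under pics/ and viewed, and the job is handed in when it is done.

Besides the shell and the picture viewer there is one more tool, called after ">>>" as name(argument=value, ...) on one line, values as JSON. drive_tool: Moves the arm, as the interface text tells. Its arguments: {"type":"object","properties":{"motion":{"type":"array","items":{"type":"array","items":{"type":"number"}}},"grip":{"type":"number"},"force":{"type":"number"}},"required":["motion"]}

```bash
ls; mkdir -p pics; python3 - <<'E'
from bench import r
import cv2
s=r.read_state(); print(s)
for n in ["top","side","wrist"]:
    c=r.calibration(n); print(n,c)
    cv2.imwrite(f"pics/a_{n}.png",r.camera(n)[:,:,::-1])
E
```

```text
pics
{'time': 0.0, 'joint_positions': array([ 1.11940604,  0.33287547, -0.06468135,  1.46093713,  0.0216141 ,
        1.34989019, -0.08855263]), 'joint_vel': array([-6.40552534e-04,  6.66310577e-05, -1.66730163e-03,  1.71816636e-03,
        7.89872086e-04,  1.61737445e-04, -4.87368311e-04]), 'joint_torque': array([-3.42465137e-04, -6.23254895e+01,  2.47127458e-02, -3.89897203e+01,
       -6.12170273e-02,  4.00990422e-02,  1.54283784e-04]), 'ee_pos': array([ 0.25969071, -0.56810332,  0.24075362]), 'eef_rot': array([-0.69078551, -0.15090684,  0.69105661, -0.1499442 ]), 'ft_force': array([ 0.22269402, -0.73628506, -0.29518774]), 'torque': array([ 0.0389331 , -0.03099583, -0.01776716]), 'width': 0.08696397310330163}
top {'fx': 437.0952064583042, 'fy': 437.0952064583042, 'cx': 319.631215038679, 'cy': 250.8925746197574, 'xyz': array([ 0.42035914, -0.19538142,  0.98458584]), 'orientation': array([ 0.04297046, -0.03969748, -0.70376919,  0.70801595])}
side {'fx': 563.3960858102514, 'fy': 563.3960858102514, 'cx': 324.49358336367027, 'cy': 241.99083788736777, 'xyz': array([0.09908026, 0.6251504 , 1.09396223]), 'orientation': array([-0.0823289 ,  0.35273308,  0.90514034, -0.22253606])}
wrist {'fx': 366.8452973999321, 'fy': 366.8452973999321, 'cx': 320.1261458434651, 'cy': 241.42930666969235, 'xyz': array([ 0.33448778, -0.53253134,  0.38343669]), 'orientation': array([-0.12927265,  0.08341693, -0.53368763,  0.83156942])}
```

View pics/a_top.png

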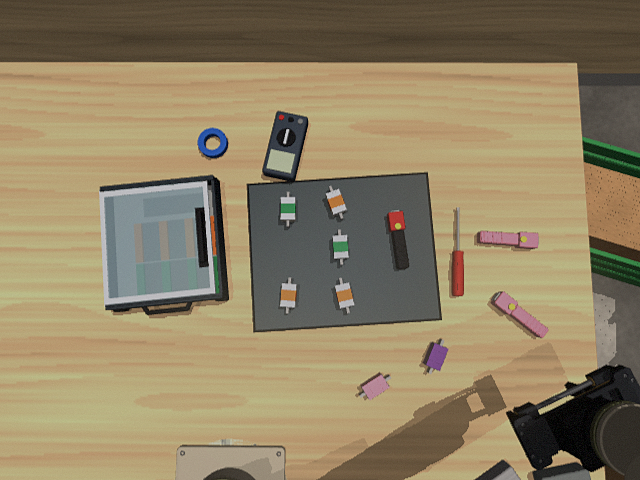

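View pics/a_side.png

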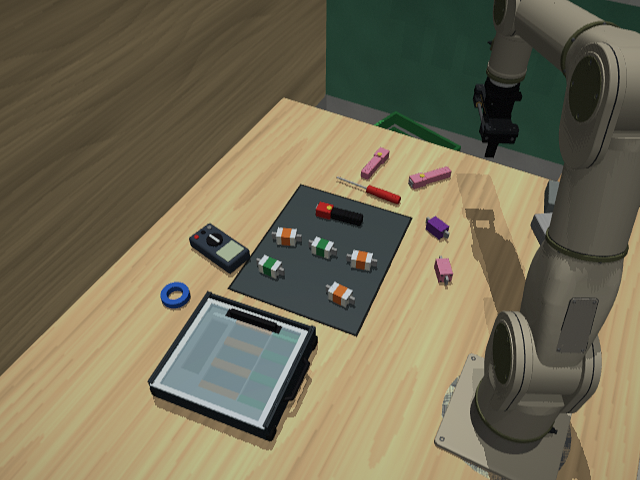

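View pics/a_wrist.png

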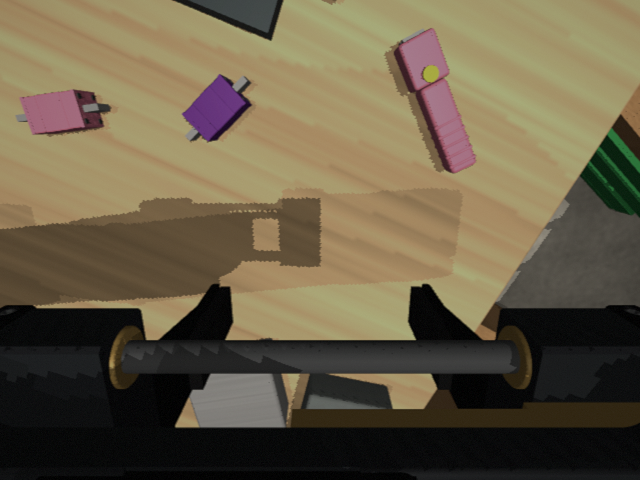

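```bash
cat > h.py <<'E'
import numpy as np, cv2
from bench import r
from scipy.spatial.transform import Rotation as R
def ray(c,u,v):
    d=np.stack([(np.asarray(u,float)-c['cx'])/c['fx'],-(np.asarray(v,float)-c['cy'])/c['fy'],-np.ones_like(np.asarray(u,float))],-1)
    return R.from_quat(c['orientation']).apply(d.reshape(-1,3))
def onz(c,u,v,z):
    d=ray(c,u,v); o=np.array(c['xyz']); return o+d*((z-o[2])/d[:,2])[:,None]
def proj(c,p):
    q=R.from_quat(c['orientation']).inv().apply(np.atleast_2d(p)-c['xyz'])
    return np.stack([c['cx']+c['fx']*q[:,0]/-q[:,2], c['cy']-c['fy']*q[:,1]/-q[:,2]],-1)
def save(img,name,box=None,k=1):
    if box: img=img[box[1]:box[3],box[0]:box[2]]
    if k!=1: img=cv2.resize(img,None,fx=k,fy=k,interpolation=cv2.INTER_CUBIC)
    cv2.imwrite(f"pics/{name}.png",img[:,:,::-1])
E
python3 - <<'E'
import cv2
a=cv2.imread('pics/a_top.png')
cv2.imwrite('pics/a_case.png',cv2.resize(a[165:325,90:240],None,fx=3.7,fy=3.7,interpolation=cv2.INTER_CUBIC))
cv2.imwrite('pics/a_mat.png',cv2.resize(a[175:335,245:445],None,fx=3.7,fy=3.7,interpolation=cv2.INTER_CUBIC))
E
```

```text
(no output)
```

View pics/a_case.png

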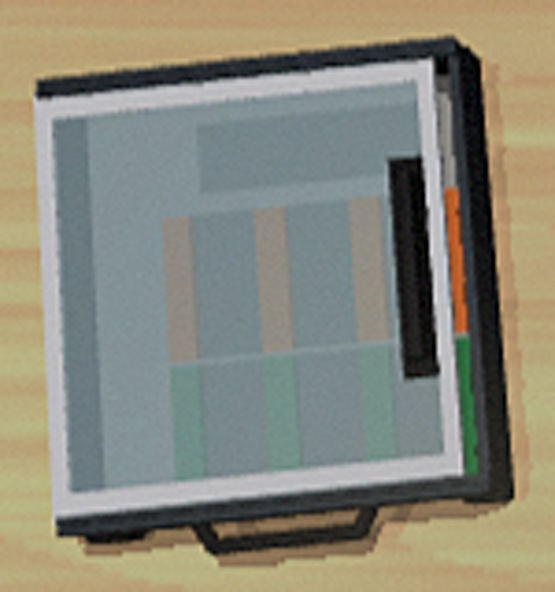

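View pics/a_mat.png

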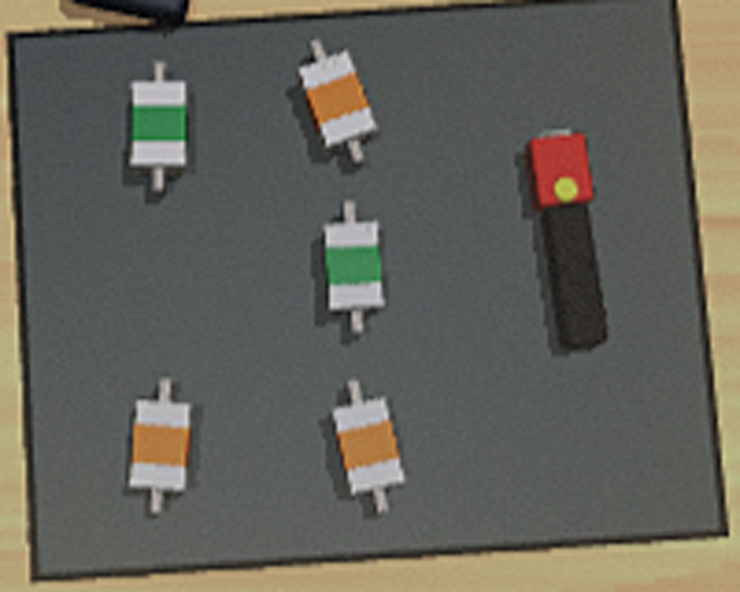

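```bash
python3 - <<'E'
from h import *
c=r.calibration('top'); a=cv2.imread('pics/a_top.png')[:,:,::-1]; hsv=cv2.cvtColor(a,cv2.COLOR_RGB2HSV)
K=3.7
cr=lambda u,v:(90+(u+.5)/K-.5,165+(v+.5)/K-.5)
def yaw(p,q): return np.degrees(np.arctan2(q[1]-p[1],q[0]-p[0]))
P=[onz(c,*cr(*p),0.064)[0] for p in [(36,80),(458,38),(57,525)]]
print(np.round(P,4), 'y-axis dir', yaw(P[1],P[0])-90, 'x dir',yaw(P[2],P[0]))
# pull
g=a[185:290,180:225].max(2).astype(int); m=np.zeros(a.shape[:2],np.uint8); m[200:272,190:212]=(a[200:272,190:212].max(2)<45)*255
cs,_=cv2.findContours(m,cv2.RETR_EXTERNAL,cv2.CHAIN_APPROX_NONE); k=max(cs,key=cv2.contourArea)
b=cv2.boxPoints(cv2.minAreaRect(k)); W=onz(c,b[:,0],b[:,1],0.074); print('pull',b.round(1).tolist(),W.round(4),W.mean(0))
# fuses
roi=np.zeros(a.shape[:2],bool); roi[180:330,252:440]=1
H,S,V=[hsv[...,i].astype(int) for i in range(3)]
gr=(H>45)&(H<90)&(S>90)&roi; og=(H>5)&(H<22)&(S>100)&(V>120)&roi; wh=(S<40)&(V>150)&roi
allm=((gr|og|wh)*255).astype(np.uint8)
bl=((gr|og|((S<60)&(V>115)&roi))*255).astype(np.uint8)
n,l,st,ce=cv2.connectedComponentsWithStats(bl)
for i in range(1,n):
    if st[i,4]<150: continue
    yy,xx=np.nonzero(l==i); w=onz(c,xx,yy,0.018)[:,:2]; cen=w.mean(0)
    u,s,vt=np.linalg.svd(w-cen,full_matrices=False); ax=vt[0]*np.sign(vt[0,0])
    t=(w-cen)@ax; mid=cen+ax*(t.max()+t.min())/2
    col='G' if gr[l==i].sum()>og[l==i].sum() else 'O'
    print(col,ce[i].round(1),st[i,4],'cen',cen.round(4),mid.round(4),'yaw',np.degrees(np.arctan2(ax[1],ax[0])).round(1),'len',(t.max()-t.min()).round(4))
s=r.calibration('side')
E
```

```text
[[0.6665 0.2865 0.064 ]
 [0.693  0.0404 0.064 ]
 [0.4087 0.2578 0.064 ]] y-axis dir 6.138739314604209 x dir 6.3585010568934575
pull [[194.5, 208.1999969482422], [203.5, 207.5], [208.10000610351562, 265.70001220703125], [199.1999969482422, 266.5]] [[0.6172 0.0755 0.074 ]
 [0.6188 0.0566 0.074 ]
 [0.4947 0.0422 0.074 ]
 [0.4931 0.0608 0.074 ]] [0.55594855 0.05877577 0.074     ]
O [335.8 201.2] 351 cen [ 0.647  -0.2263] [ 0.6461 -0.2266] yaw 19.9 len 0.0784
G [287.5 208.1] 359 cen [ 0.6306 -0.1175] [ 0.6299 -0.1175] yaw 1.0 len 0.0758
G [340.  246.2] 370 cen [ 0.5447 -0.2359] [ 0.5442 -0.2359] yaw 4.5 len 0.0791
O [287.8 295. ] 377 cen [ 0.4358 -0.1211] [ 0.436  -0.1211] yaw -3.4 len 0.0792
O [344.1 295.1] 378 cen [ 0.4364 -0.245 ] [ 0.437  -0.2448] yaw 13.6 len 0.0801
```

```bash
cat >> h.py <<'E'
TH=np.radians(6.2); O=np.array([0.5464,0.1487])
def cw(x,y): # case -> world (m)
    return O+np.array([np.cos(TH)*x-np.sin(TH)*y,np.sin(TH)*x+np.cos(TH)*y])
def wc(p):
    d=np.asarray(p)[...,:2]-O; return np.stack([np.cos(TH)*d[...,0]+np.sin(TH)*d[...,1],-np.sin(TH)*d[...,0]+np.cos(TH)*d[...,1]],-1)
def go(pos,jaw=None,s=None):
    "print shift in tool axes (cm) and twist (5deg) for TCP to pos, jaw dir angle deg (mod 180)"
    s=s or r.read_state(); Rt=R.from_quat(s['eef_rot']); M=Rt.as_matrix()
    d=M.T@(np.asarray(pos)-s['ee_pos'])*100
    j=np.degrees(np.arctan2(M[1,1],M[0,1])); tw=0
    if jaw is not None: tw=-(((jaw-j)+90)%180-90)/5
    print('->',np.round(pos,4),'move',d.round(2),'twist',round(tw,2),'(jaw now %.1f, q7 %.2f)'%(j,s['joint_positions'][6]))
E
python3 - <<'E'
from h import *
s=r.read_state();print(R.from_quat(s['eef_rot']).as_matrix().round(4))
p=cw(0,-.0904); go([*p,.12],96.2); go([*p,.086],96.2)
print(np.array([np.cos(TH),np.sin(TH)]),cw(0,.097))
E
```

```text
[[-5.000e-04  4.158e-01 -9.095e-01]
 [ 1.000e-03 -9.095e-01 -4.158e-01]
 [-1.000e+00 -1.100e-03  0.000e+00]]
-> [0.5562 0.0588 0.12  ] move [ 12.14 -44.69 -53.03] twist 3.67 (jaw now -65.4, q7 -0.09)
-> [0.5562 0.0588 0.086 ] move [ 15.54 -44.68 -53.03] twist 3.67 (jaw now -65.4, q7 -0.09)
[0.99415096 0.10799936] [0.53592406 0.24513264]
```

>>> drive_tool(motion=[[0, -44.7, -53, 3.67], [0, -44.7, -53, 3.67], [0, -44.7, -53, 3.67], [0, -44.7, -53, 3.67], [0, -44.7, -53, 3.67], [0, -44.7, -53, 3.67], [0, -44.7, -53, 3.67], [0, -44.7, -53, 3.67], [0, -44.7, -53, 3.67], [0, -44.7, -53, 3.67], [0, -44.7, -53, 3.67], [0, -44.7, -53, 3.67], [4, -44.7, -53, 3.67], [6, -44.7, -53, 3.67], [8, -44.7, -53, 3.67], [10, -44.7, -53, 3.67], [11, -44.7, -53, 3.67], [12, -44.7, -53, 3.67], [12, -44.7, -53, 3.67]], grip=120, force=30)

```text
time: 1.73
ee_pos: [0.5537, 0.0622, 0.1164]
eef_rot: [-0.703, -0.041, 0.708, -0.039]
ft_force: [-1.2, 0.3, -1.2]
width: 0.046
```

```bash
python3 - <<'E'
from h import *
s=r.read_state();print(s['time'],s['ee_pos'],s['width'],s['ft_force'])
p=cw(0,-.0904); go([*p,.086],96.2)
c=r.calibration('wrist'); print(c['xyz'],proj(c,[*p,.076]))
save(r.camera('wrist'),'w1')
E
```

```text
1.7333 [0.55367306 0.06223124 0.11640959] 0.045995814361235544 [-1.20345504  0.33003951 -1.1729569 ]
-> [0.5562 0.0588 0.086 ] move [ 3.04  0.37 -0.23] twist 0.06 (jaw now -83.5, q7 -1.80)
[0.6364685  0.07232439 0.25842841] [[328.66650506 279.60429611]]
```

View pics/w1.png

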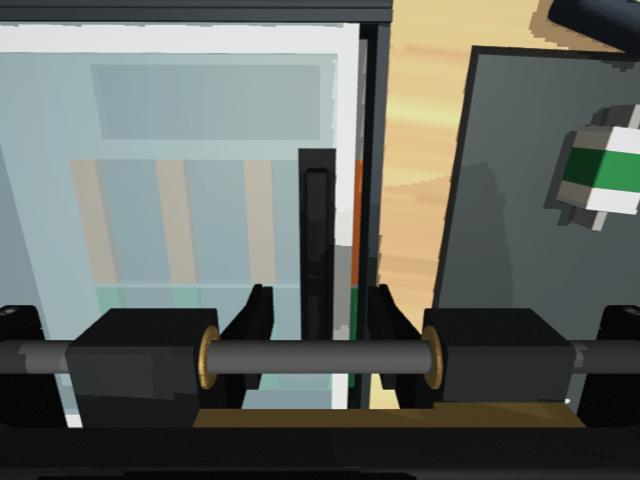

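>>> drive_tool(motion=[[1.5, 0.4, -0.2, 0], [3, 0.4, -0.2, 0], [3, 0.4, -0.2, 0]])

```text
time: 2.03
ee_pos: [0.5576, 0.0527, 0.0904]
eef_rot: [-0.705, -0.037, 0.707, -0.038]
ft_force: [-1.0, -0.3, -0.8]
width: 0.0461
```

>>> drive_tool(motion=[[0, 0, 0, 0], [0, 0, 0, 0], [0, 0, 0, 0], [0, 0, 0, 0], [0, 0, 0, 0], [0, 0, 0, 0]], grip=255, force=20)

```text
time: 2.53
ee_pos: [0.559, 0.0555, 0.0924]
eef_rot: [0.707, 0.039, -0.705, 0.038]
ft_force: [0.3, 3.6, 2.6]
width: 0.0138
```

```bash
python3 - <<'E'
from h import *
s=r.read_state();print(s['time'],s['ee_pos'],wc(s['ee_pos']),s['width'],s['ft_force'])
p=cw(wc(s['ee_pos'])[0],.095); go([*p,s['ee_pos'][2]],96.2)
E
```

```text
2.5333 [0.5589526  0.0555036  0.09237552] [ 0.00241403 -0.09400697] 0.013757834653772387 [0.32885739 3.62952438 2.62495379]
-> [0.5385 0.2434 0.0924] move [ 1.00e-02 -1.89e+01 -2.00e-02] twist 0.01 (jaw now -83.7, q7 -1.81)
```

>>> drive_tool(motion=[[0, 0, 0, 0], [0, 0, 0, 0], [0.6, 0.1, 0, 0], [0.7, 0.1, 0, 0], [0.7, 0.1, 0, 0]], grip=180)

```text
time: 2.95
ee_pos: [0.558, 0.0532, 0.0836]
eef_rot: [-0.706, -0.038, 0.707, -0.038]
ft_force: [0.0, 0.5, 0.2]
width: 0.0253
```

>>> drive_tool(motion=[[0, 0, 0, 0], [0, 0, 0, 0], [0, 0, 0, 0], [0, 0, 0, 0], [0, -1, 0, 0], [0, -3, 0, 0], [0, -5, 0, 0], [0, -7, 0, 0], [0, -9, 0, 0], [0, -11, 0, 0], [0, -13, 0, 0], [0, -15, 0, 0], [0, -16.5, 0, 0], [0, -17.5, 0, 0], [0, -18.3, 0, 0], [0, -18.7, 0, 0], [0, -18.7, 0, 0], [0, -18.7, 0, 0]], grip=255, force=25)

```text
time: 4.45
ee_pos: [0.538, 0.2404, 0.0845]
eef_rot: [-0.706, -0.039, 0.706, -0.038]
ft_force: [-0.7, 3.4, -0.7]
width: 0.0115
```

```bash
python3 - <<'E'
from h import *
s=r.read_state();print(s['time'],s['ee_pos'],wc(s['ee_pos']),s['width'],s['ft_force'])
save(r.camera('top'),'t2')
E
```

```text
4.45 [0.53798905 0.24043666 0.08452658] [0.00154574 0.09210846] 0.01146401147609273 [-0.73513599  3.44239525 -0.7110052 ]
```

View pics/t2.png

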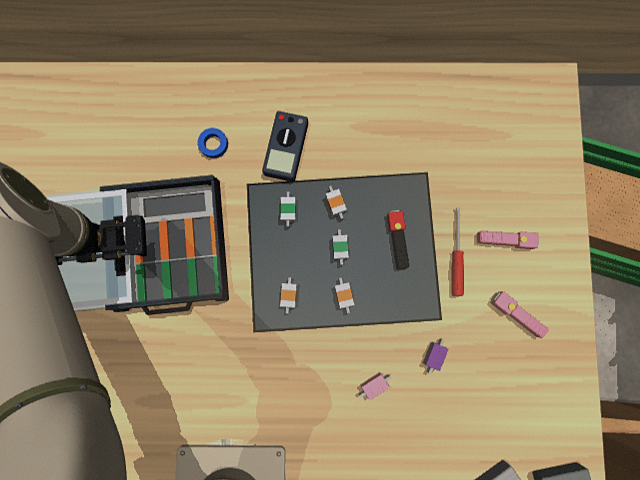

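>>> drive_tool(motion=[[0, -0.3, 0, 0], [0, -0.5, 0, 0], [0, -0.6, 0, 0], [0, -0.6, 0, 0]])

```text
time: 4.83
ee_pos: [0.5375, 0.2451, 0.0845]
eef_rot: [-0.706, -0.038, 0.706, -0.039]
ft_force: [-3.9, -2.8, 3.0]
width: 0.0118
```

>>> drive_tool(motion=[[0, 0, 0, 0], [0, 0, 0, 0], [0, 0, 0, 0], [-3, 0, 0, 0], [-6, 0, 0, 0], [-10, 0, 0, 0], [-13, 0, 0, 0], [-14, 3, 0, 0], [-14, 7, 0, 0], [-14, 11, 0, 0], [-14, 15, 0, 0], [-14, 19, 0, 0], [-14, 23, 0, 0], [-14, 27, 0, 0], [-14, 31, 0, 0], [-14, 32, 0, 0], [-14, 32, 0, 0]], grip=160)

```text
time: 6.25
ee_pos: [0.5725, -0.0774, 0.2243]
eef_rot: [0.706, 0.035, -0.706, 0.036]
ft_force: [0.0, 0.2, 0.4]
width: 0.0326
```

```bash
python3 - <<'E'
from h import *
s=r.read_state();print(s['time'],s['ee_pos'],wc(s['ee_pos']),s['width'],s['ft_force'])
t=r.camera('top');save(t,'t3');save(t,'t3c',(40,165,240,320),4)
go([.6305,-.1175,.12],91.0)
save(r.camera('wrist'),'w3')
E
```

```text
6.25 [ 0.57247648 -0.07744804  0.22430759] [ 0.00150011 -0.22764154] 0.032562889323323976 [0.01016429 0.19514674 0.44068345]
-> [ 0.6305 -0.1175  0.12  ] move [10.45  4.91 -5.31] twist 1.01 (jaw now -84.0, q7 -1.51)
```

View pics/t3c.png

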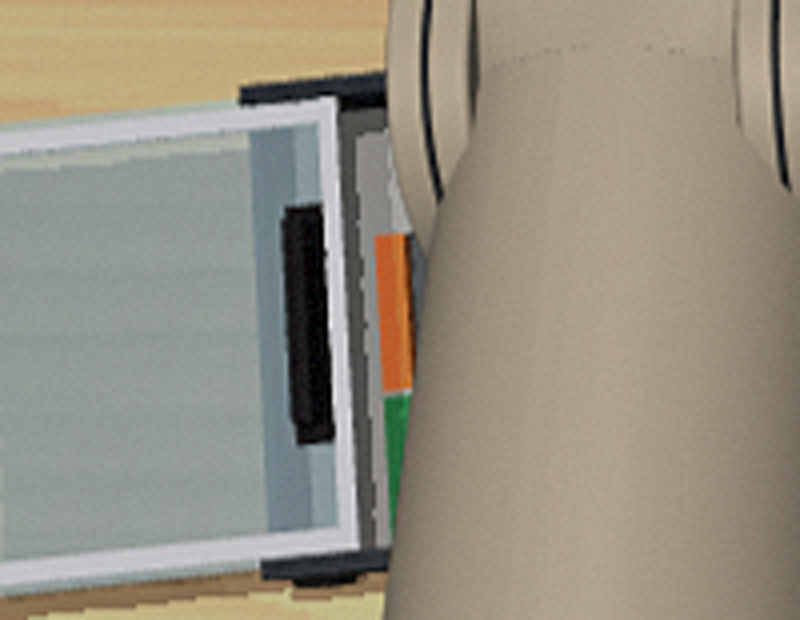

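View pics/w3.png

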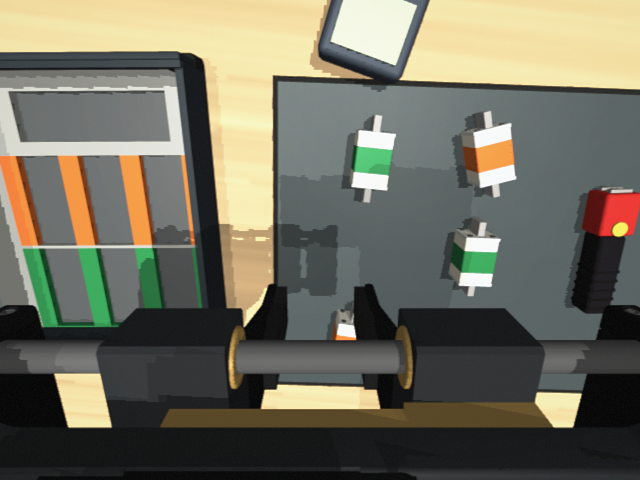

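```bash
python3 - <<'E'
import cv2
a=cv2.imread('pics/w3.png'); cv2.imwrite('pics/w3c.png',cv2.resize(a[60:340,0:220],None,fx=2.8,fy=2.1) if 0 else cv2.resize(a[70:340,0:220],None,fx=2.2,fy=2.2,interpolation=cv2.INTER_CUBIC))
E
```

```text
(no output)
```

View pics/w3c.png

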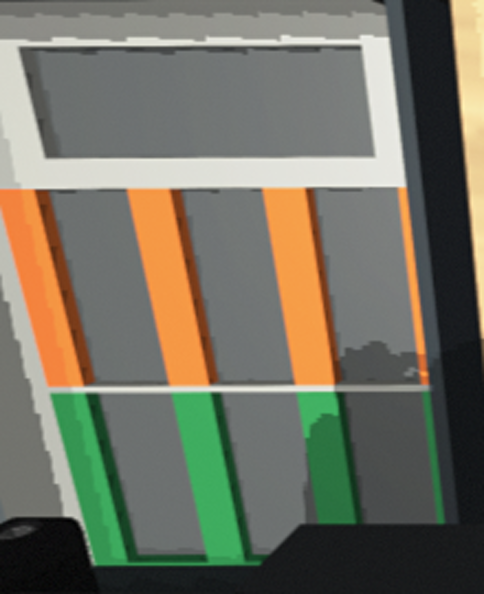

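```bash
python3 - <<'E'
from h import *
c=r.calibration('wrist')
k=2.2
pts=[(20,47),(361,45),(375,157),(45,158),(128,190),(170,386),(168,190),(205,386),(262,190),(298,386)]
exp=[(111,50.5),(111,-89.5),(67,-89.5),(67,50.5),(54.5,18.5),(-34.5,18.5),(54.5,.5),(-34.5,.5),(54.5,-39.5),(-34.5,-39.5)]
W=np.array([onz(c,(u+.5)/k-.5,70+(v+.5)/k-.5,.014)[0] for u,v in pts]); C=wc(W)*1000
for a,b in zip(C,exp): print(a.round(1),b,(a-b).round(1))
# rigid fit
A=np.array(exp)/1000; w=W[:,:2]; a0=A.mean(0); w0=w.mean(0)
H=(A-a0).T@(w-w0); th=np.arctan2(H[0,1]-H[1,0],H[0,0]+H[1,1]); Rm=np.array([[np.cos(th),-np.sin(th)],[np.sin(th),np.cos(th)]])
print(np.degrees(th),w0-Rm@a0)
a=cv2.imread('pics/w3.png')[:,:,::-1]; hsv=cv2.cvtColor(a,cv2.COLOR_RGB2HSV).astype(int)
H,S,V=hsv[...,0],hsv[...,1],hsv[...,2]
roi=np.zeros(a.shape[:2],bool); roi[80:300,290:560]=1
gr=(H>45)&(H<90)&(S>90)&(V>60)&roi; og=(H>5)&(H<22)&(S>100)&(V>120)&roi
for nm,m in(('G',gr),('O',og)):
    n,l,st,ce=cv2.connectedComponentsWithStats((m*255).astype(np.uint8))
    for i in range(1,n):
        if st[i,4]>150: print(nm,ce[i].round(),st[i,4],onz(c,*ce[i],.028).round(4))
E
```

```text
[112.8  56.8] (111, 50.5) [1.8 6.3]
[113.7 -81.8] (111, -89.5) [2.7 7.7]
[ 69.8 -82.1] (67, -89.5) [2.8 7.4]
[69.3 57.4] (67, 50.5) [2.3 6.9]
[56.1 25.2] (54.5, 18.5) [1.6 6.7]
[-32.2  24.9] (-34.5, 18.5) [2.3 6.4]
[56.1  8.1] (54.5, 0.5) [1.6 7.6]
[-32.2   8.8] (-34.5, 0.5) [2.3 8.3]
[ 56.1 -32.1] (54.5, -39.5) [1.6 7.4]
[-32.1 -34.1] (-34.5, -39.5) [2.4 5.4]
6.405241255607347 [0.54774453 0.15574401]
G [372. 160.] 925 [[ 0.6288 -0.1126  0.028 ]]
G [478. 262.] 709 [[ 0.5428 -0.2317  0.028 ]]
O [494. 156.] 942 [[ 0.6447 -0.2217  0.028 ]]
```

```bash
python3 - <<'E'
from h import *
s=r.read_state(); print(s['time'],s['ee_pos'],np.abs(s['joint_vel']).max())
c=r.calibration('wrist'); a=r.camera('wrist'); s=r.read_state(); print(s['ee_pos'])
save(a,'w4'); save(a,'w4c',(0,70,220,340),2.2); save(r.camera('side'),'s4')
hsv=cv2.cvtColor(a,cv2.COLOR_RGB2HSV).astype(int)
H,S,V=hsv[...,0],hsv[...,1],hsv[...,2]
roi=np.zeros(a.shape[:2],bool); roi[80:300,290:560]=1
gr=(H>45)&(H<90)&(S>90)&(V>60)&roi; og=(H>5)&(H<22)&(S>100)&(V>120)&roi
for nm,m in(('G',gr),('O',og)):
    n,l,st,ce=cv2.connectedComponentsWithStats((m*255).astype(np.uint8))
    for i in range(1,n):
        if st[i,4]>150: print(nm,ce[i].round(),st[i,4],onz(c,*ce[i],.028).round(4))
E
```

```text
6.35 [ 0.57249881 -0.07213858  0.22455638] 0.026972811418617848
[ 0.57249526 -0.07106023  0.22464585]
G [375. 161.] 923 [[ 0.6287 -0.1153  0.028 ]]
G [480. 263.] 706 [[ 0.5422 -0.234   0.028 ]]
O [497. 157.] 941 [[ 0.6443 -0.2244  0.028 ]]
```

View pics/w4c.png

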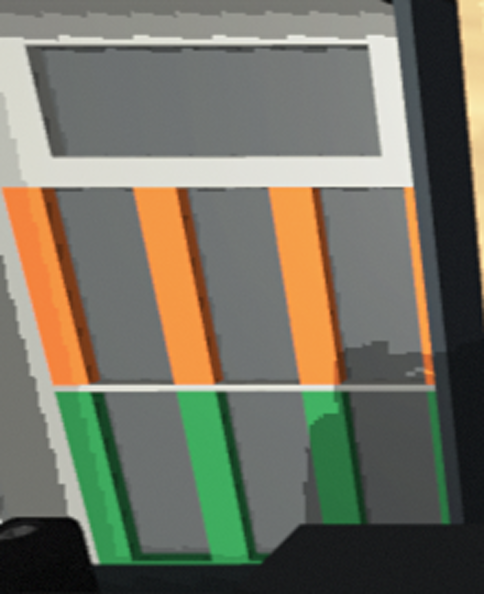

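View pics/s4.png

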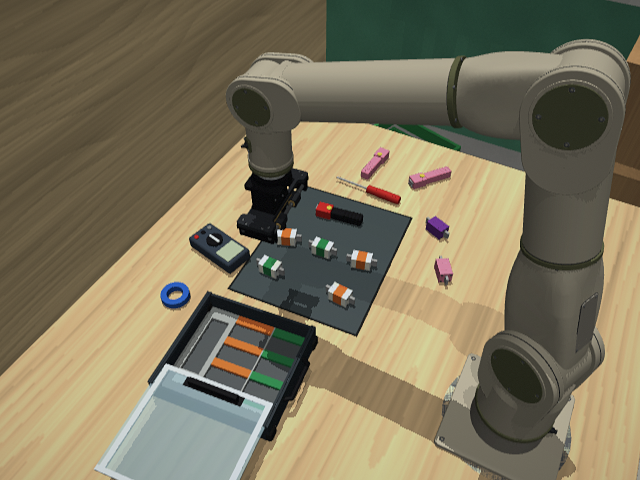

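```bash
cat > fit.py <<'E'
from h import *
def fit(W,exp):
    A=np.array(exp)/1000; w=np.asarray(W)[:,:2]; a0=A.mean(0); w0=w.mean(0)
    H=(A-a0).T@(w-w0); th=np.arctan2(H[0,1]-H[1,0],H[0,0]+H[1,1]); Rm=np.array([[np.cos(th),-np.sin(th)],[np.sin(th),np.cos(th)]])
    print('th',np.degrees(th).round(2),'O',(w0-Rm@a0).round(4),'res mm',(((w-w0)-(A-a0)@Rm.T)*1000).round(1).tolist())
E
python3 - <<'E'
from fit import *
c=r.calibration('wrist')
k=2.2
pts=[(26,46),(368,44),(381,156),(51,157),(134,189),(175,385),(178,189),(216,385),(269,189),(304,385)]
exp=[(111,50.5),(111,-89.5),(67,-89.5),(67,50.5),(54.5,18.5),(-34.5,18.5),(54.5,.5),(-34.5,.5),(54.5,-39.5),(-34.5,-39.5)]
fit([onz(c,(u+.5)/k-.5,70+(v+.5)/k-.5,.014)[0] for u,v in pts],exp)
s=r.calibration('side')
a=cv2.imread('pics/s4.png'); cv2.imwrite('pics/s4c.png',cv2.resize(a[280:450,140:330],None,fx=3.5,fy=3.5,interpolation=cv2.INTER_CUBIC))
E
```

```text
th 6.73 O [0.5478 0.1541] res mm [[0.1, -0.5], [-0.0, 0.4], [0.0, 0.7], [0.5, 0.3], [-0.4, 0.0], [0.3, 0.7], [-0.4, -0.8], [0.3, -0.2], [-0.7, 0.3], [0.2, -0.8]]
```

View pics/s4c.png

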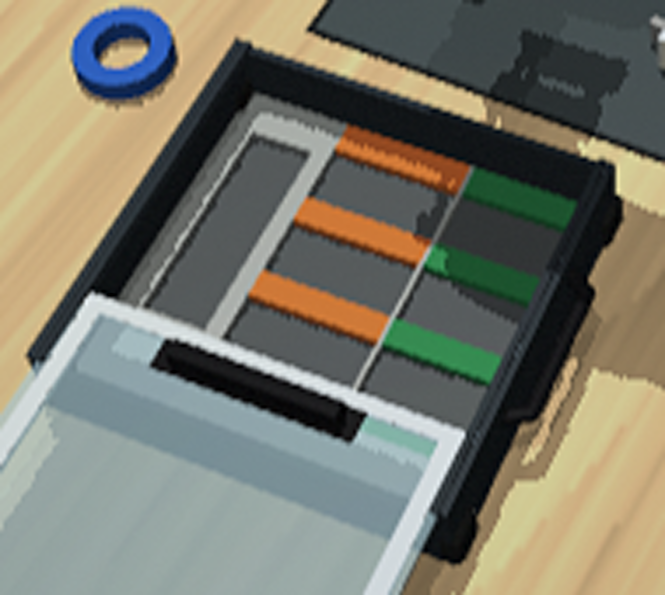

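```bash
python3 - <<'E'
from fit import *
c=r.calibration('side')
k=3.5
pts=[(306,197),(433,240),(262,270),(392,315)]
exp=[(54.5,-57.5),(-34.5,-57.5),(54.5,.5),(-34.5,.5)]
fit([onz(c,140+(u+.5)/k-.5,280+(v+.5)/k-.5,.014)[0] for u,v in pts],exp)
# top estimate from t2 (arm partly hides)
a=cv2.imread('pics/t2.png'); cv2.imwrite('pics/t2c.png',cv2.resize(a[170:315,100:235],None,fx=4,fy=4,interpolation=cv2.INTER_CUBIC))
E
```

```text
th 6.62 O [0.5482 0.1513] res mm [[-0.1, 0.4], [-0.7, -0.1], [0.6, 0.2], [0.2, -0.5]]
```

View pics/t2c.png

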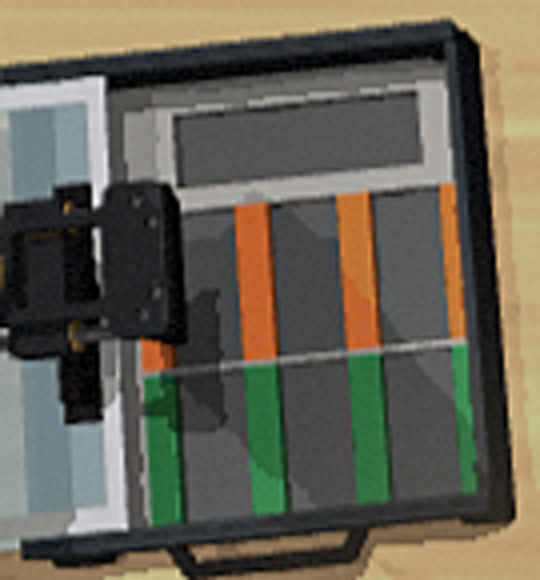

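```bash
python3 - <<'E'
from fit import *
c=r.calibration('top')
k=4
pts=[(174,116),(416,92),(422,162),(180,187),(235,206),(270,204),(243,363),(277,360),(338,196),(372,192),(346,354),(382,350),(253,515),(287,513),(358,504),(391,500)]
exp=[(111,50.5),(111,-89.5),(67,-89.5),(67,50.5),(54.5,18.5),(54.5,.5),(-34.5,18.5),(-34.5,.5),(54.5,-39.5),(54.5,-57.5),(-34.5,-39.5),(-34.5,-57.5),(-126.5,18.5),(-126.5,.5),(-126.5,-39.5),(-126.5,-57.5)]
fit([onz(c,100+(u+.5)/k-.5,170+(v+.5)/k-.5,.014)[0] for u,v in pts],exp)
E
```

```text
th 6.17 O [0.5493 0.1496] res mm [[-2.6, -0.6], [-2.9, 1.5], [0.3, 1.4], [0.2, -1.4], [-1.5, 0.0], [-2.2, -1.8], [-2.0, 0.7], [-2.1, -0.3], [-1.7, -0.3], [-1.2, -1.5], [-2.8, 1.0], [-2.4, -1.1], [5.2, 1.0], [4.5, 0.1], [5.4, 0.8], [5.7, 0.5]]
```

```bash
sed -i 's/^TH=.*/TH=np.radians(6.45); O=np.array([0.548,0.1515])/' h.py; python3 - <<'E'
from h import *
go([.630,-.1165,.08],91.0); go([.630,-.1165,.031],91.0)
E
```

```text
-> [ 0.63   -0.1165  0.08  ] move [14.47  5.2  -5.2 ] twist 1.07 (jaw now -83.6, q7 -1.51)
-> [ 0.63   -0.1165  0.031 ] move [19.37  5.21 -5.19] twist 1.07 (jaw now -83.6, q7 -1.51)
```

>>> drive_tool(motion=[[3, 2, -2, 1.07], [6, 5.2, -5.2, 1.07], [9, 5.2, -5.2, 1.07], [12, 5.2, -5.2, 1.07], [14, 5.2, -5.2, 1.07], [14, 5.2, -5.2, 1.07], [15, 5.2, -5.2, 1.07], [17, 5.2, -5.2, 1.07], [18.5, 5.2, -5.2, 1.07], [19.3, 5.2, -5.2, 1.07], [19.3, 5.2, -5.2, 1.07], [19.3, 5.2, -5.2, 1.07]], grip=75)

```text
time: 7.45
ee_pos: [0.6304, -0.1182, 0.0328]
eef_rot: [0.708, 0.005, -0.707, 0.006]
ft_force: [0.7, -0.2, 0.3]
width: 0.0617
```

>>> drive_tool(motion=[[0, 0, 0, 0], [0, 0, 0, 0], [0, 0, 0, 0], [0, 0, 0, 0], [0, 0, 0, 0]], grip=255, force=35)

```text
time: 7.87
ee_pos: [0.6298, -0.1186, 0.0319]
eef_rot: [0.707, 0.005, -0.707, 0.005]
ft_force: [-1.1, 1.3, 1.4]
width: 0.036
```

```bash
python3 - <<'E'
from h import *
s=r.read_state();print(s['time'],s['ee_pos'],s['width'],s['ft_force'])
p=cw(-.082,-.0775); p[0]+=0;go([*p,.14],96.4); go([*p,.040],96.4)
E
```

```text
7.8667 [ 0.62984429 -0.1186218   0.03193671] 0.03601621344254886 [-1.07775309  1.32676938  1.41714159]
-> [0.4752 0.0653 0.14  ] move [-10.82 -18.62  15.18] twist -1.11 (jaw now -89.1, q7 -1.61)
-> [0.4752 0.0653 0.04  ] move [ -0.82 -18.62  15.18] twist -1.11 (jaw now -89.1, q7 -1.61)
```

>>> drive_tool(motion=[[-2, 0, 0, 0], [-5, 0, 0, 0], [-8, -2, 2, -0.5], [-10.8, -5, 4, -1], [-10.8, -8, 6.5, -1.1], [-10.8, -11, 9, -1.1], [-10.8, -14, 12, -1.1], [-10.8, -17, 14, -1.1], [-10.8, -18.3, 15, -1.1], [-10.8, -18.6, 15.2, -1.1], [-10.8, -18.6, 15.2, -1.1], [-10.8, -18.6, 15.2, -1.1], [-10.8, -18.6, 15.2, -1.1]])

```text
time: 8.95
ee_pos: [0.4757, 0.0638, 0.1395]
eef_rot: [0.706, 0.039, -0.706, 0.039]
ft_force: [0.2, -0.1, -1.7]
width: 0.0319
```

```bash
python3 - <<'E'
from h import *
s=r.read_state();print(s['time'],s['ee_pos'],s['width'],s['ft_force'])
p=cw(-.082,-.0775); go([*p,.040],96.4)
save(r.camera('wrist'),'w5'); c=r.calibration('wrist');print(c)
save(r.camera('side'),'s5',(140,220,460,460),2.5)
E
```

```text
8.95 [0.47565134 0.06377676 0.13947452] 0.03189054927286891 [ 0.17872723 -0.10481949 -1.71667821]
-> [0.4752 0.0653 0.04  ] move [ 9.95 -0.15  0.03] twist -0.03 (jaw now -83.7, q7 -1.76)
{'fx': 366.8452973999321, 'fy': 366.8452973999321, 'cx': 320.1261458434651, 'cy': 241.42930666969235, 'xyz': array([0.55737692, 0.07378604, 0.281985  ]), 'orientation': array([-0.11467902,  0.10248279, -0.65933094,  0.73595429])}
```

View pics/w5.png

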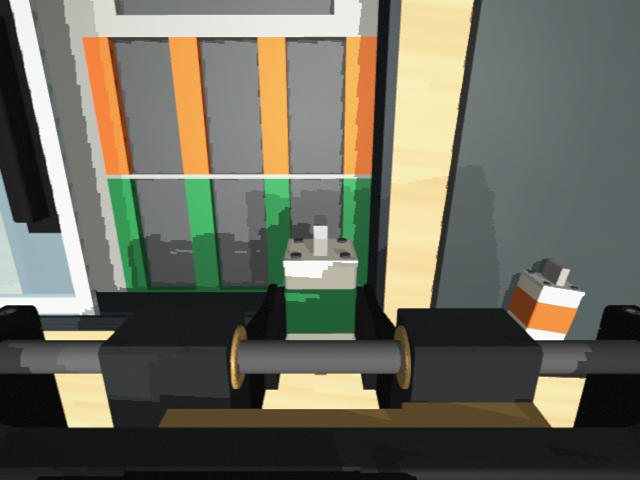

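View pics/s5.png

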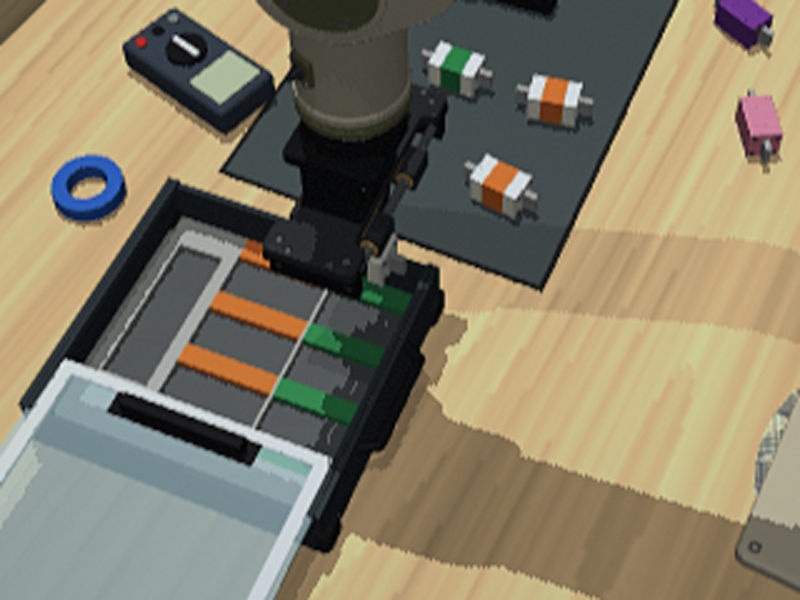

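```bash
python3 - <<'E'
from h import *
c=r.calibration('wrist')
for u,v in [(289,178),(343,178),(282,38),(345,38),(185,178),(215,178)]:
    print(u,v,(wc(onz(c,u,v,.014))*1000).round(1))
s=r.read_state();print(s['ee_pos'],wc(s['ee_pos'])*1000)
E
```

```text
289 178 [[-36.6 -55.5]]
343 178 [[-36.7 -94.7]]
282 38 [[ 54.1 -53.5]]
345 38 [[ 54.  -94.5]]
185 178 [[-36.4  20.1]]
215 178 [[-36.4  -1.7]]
[0.47546773 0.06401903 0.13937357] [-81.90043393 -78.77924267]
```

```bash
python3 - <<'E'
from h import *
c=r.calibration('wrist'); s=r.read_state()
M=R.from_quat(s['eef_rot']).as_matrix()
f=-M[:,2] if M[0,2]<0 else M[:,2]
print(f, proj(c,s['ee_pos']+f*.039+np.array([0,0,-.015])))
print('body front edges', proj(c,s['ee_pos']+f*.025+M[:,1]*.016+np.array([0,0,.0])), proj(c,s['ee_pos']+f*.025-M[:,1]*.016))
E
```

```text
[ 9.94039364e-01  1.09021548e-01 -2.11470810e-04] [[322.12337229 226.68778474]]
body front edges [[360.53243015 268.58108078]] [[283.94260278 268.54383866]]
```

```bash
sed -i 's/^TH=.*/TH=np.radians(6.55); O=np.array([0.548,0.1533])/' h.py; python3 - <<'E'
from h import *
s=r.read_state();print(s['time'],s['ee_pos'],s['width'])
p=cw(-.082,-.0775); go([*p,.038],96.5)
E
```

```text
9.05 [0.47546773 0.06401903 0.13937357] 0.03182224816878158
-> [0.4754 0.067  0.038 ] move [10.14 -0.29 -0.02] twist -0.05 (jaw now -83.7, q7 -1.76)
```

>>> drive_tool(motion=[[0, -0.3, 0, 0], [2, -0.3, 0, 0], [5, -0.3, 0, 0], [7.5, -0.3, 0, 0], [9, -0.3, 0, 0], [9.8, -0.3, 0, 0], [10.1, -0.3, 0, 0], [10.1, -0.3, 0, 0], [10.1, -0.3, 0, 0]])

```text
time: 9.8
ee_pos: [0.4755, 0.0681, 0.0402]
eef_rot: [0.706, 0.039, -0.706, 0.039]
ft_force: [-7.5, -2.0, 21.5]
width: 0.0316
```

>>> drive_tool(motion=[[0, 0, 0, 0], [0, 0, 0, 0], [0, 0, 0, 0], [-1, 0, 0, 0], [-3, 0, 0, 0], [-6, 0, 0, 0], [-9, 0, 0, 0], [-12, 0, 0, 0], [-12, 0, 0, 0]], grip=135)

```text
time: 10.55
ee_pos: [0.4774, 0.0689, 0.1647]
eef_rot: [0.709, 0.039, -0.703, 0.039]
ft_force: [0.2, 1.1, 0.8]
width: 0.0411
```

```bash
python3 - <<'E'
from h import *
s=r.read_state();print(s['time'],s['ee_pos'],s['width'])
save(r.camera('side'),'s6',(140,220,460,460),2.5)
go([.543,-.235,.14],94.5);go([.543,-.235,.032],94.5)
E
```

```text
10.55 [0.47736133 0.06886344 0.16470013] 0.041071794716153166
-> [ 0.543 -0.235  0.14 ] move [ 2.25 30.89 -3.24] twist 0.37 (jaw now -83.6, q7 -1.76)
-> [ 0.543 -0.235  0.032] move [13.05 30.89 -3.18] twist 0.37 (jaw now -83.6, q7 -1.76)
```

View pics/s6.png

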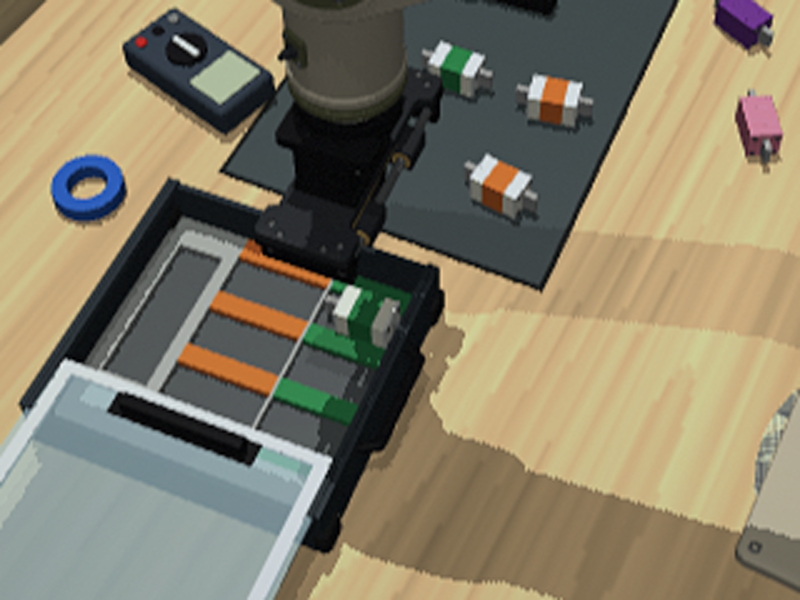

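>>> drive_tool(motion=[[0, 4, 0, 0.3], [0, 8, -1, 0.37], [0, 12, -2, 0.37], [0, 16, -3, 0.37], [0, 20, -3.2, 0.37], [0, 24, -3.2, 0.37], [1, 28, -3.2, 0.37], [2, 30.9, -3.2, 0.37], [2, 30.9, -3.2, 0.37], [2, 30.9, -3.2, 0.37], [2, 30.9, -3.2, 0.37], [2, 30.9, -3.2, 0.37]], grip=75)

```text
time: 11.6
ee_pos: [0.5409, -0.2339, 0.1387]
eef_rot: [0.707, 0.029, -0.706, 0.028]
ft_force: [0.6, 1.0, 1.0]
width: 0.0618
```

```bash
python3 - <<'E'
from h import *
s=r.read_state();print(s['time'],s['ee_pos'],s['width'])
save(r.camera('side'),'s7',(140,220,460,460),2.5)
t=r.camera('top'); save(t,'t7',(90,165,240,320),4); save(t,'t7f')
go([.543,-.235,.032],94.5)
E
```

```text
11.6 [ 0.54091804 -0.23387046  0.13868276] 0.0617976785169876
-> [ 0.543 -0.235  0.032] move [10.69  0.11 -0.19] twist 0.03 (jaw now -85.4, q7 -1.26)
```

View pics/s7.png

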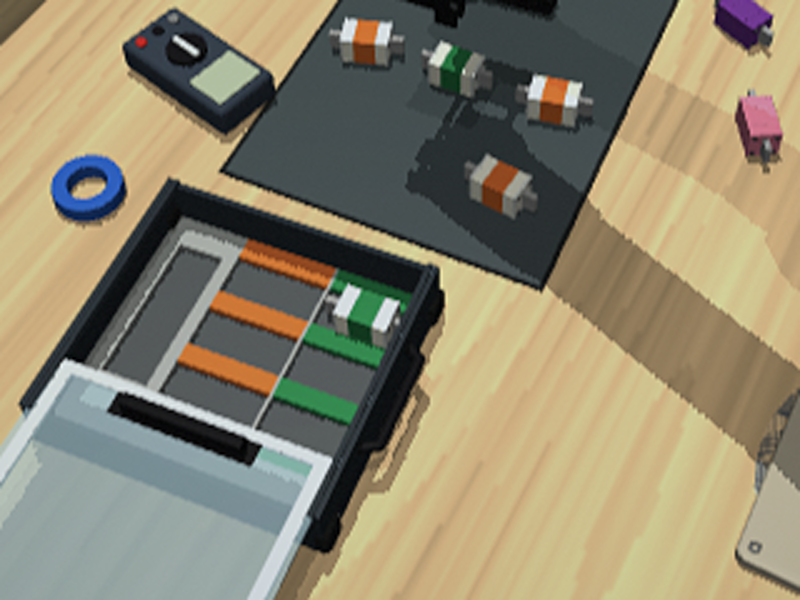

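View pics/t7.png

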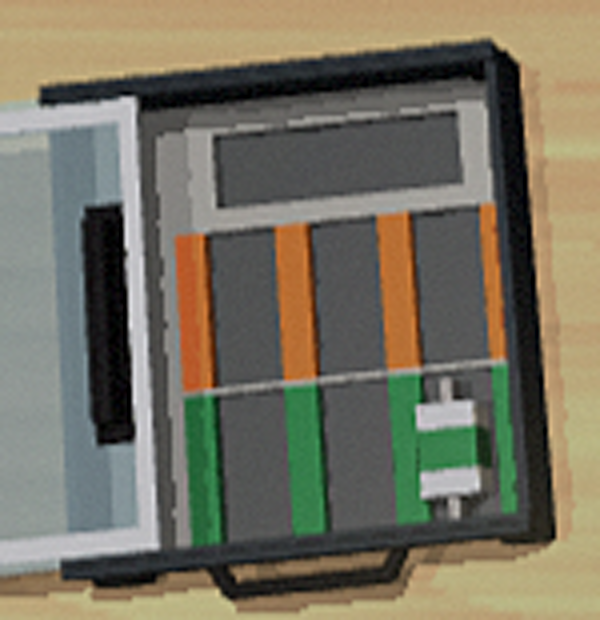

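View pics/t7f.png

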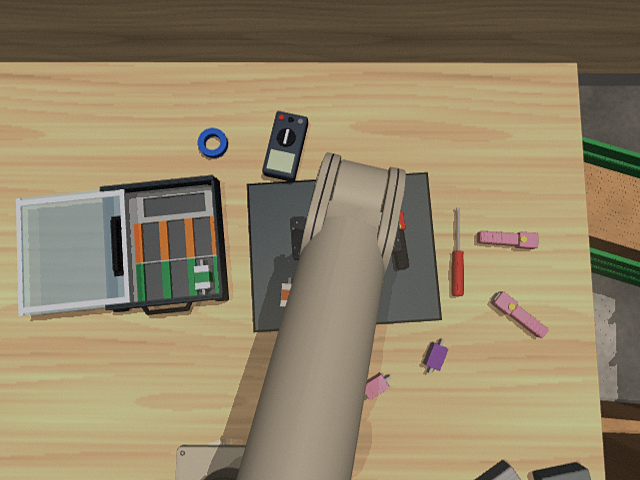

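```bash
python3 - <<'E'
from h import *
import h
c=r.calibration('top')
h.TH=np.radians(6.2);h.O=np.array([.5475,.1496])
cr=lambda u,v:(90+(u+.5)/4-.5,165+(v+.5)/4-.5)
for z in (.038,.046):
  for p in [(416,405),(471,400),(421,500),(479,495)]:
    print(z,p,(wc(onz(c,*cr(*p),z))*1000).round(1))
for p in [(388,377),(417,377),(396,522),(430,518),(491,366),(505,512)]: print(p,(wc(onz(c,*cr(*p),.014))*1000).round(1))
c=r.calibration('side')
cs=lambda u,v:(140+(u+.5)/2.5-.5,220+(v+.5)/2.5-.5)
h.TH=np.radians(6.6);h.O=np.array([.5482,.1513])
print('side')
for z in (.038,.046):
  for p in [(343,284),(400,310),(388,341),(334,316)]:
    print(z,p,(wc(onz(c,*cs(*p),z))*1000).round(1))
E
python3 - <<'E'
import cv2
a=cv2.imread('pics/s7.png'); cv2.imwrite('pics/s7c.png',cv2.resize(a[230:400,280:460],None,fx=4,fy=4,interpolation=cv2.INTER_CUBIC))
E
```

```text
0.038 (416, 405) [[-57.2 -60.6]]
0.038 (471, 400) [[-57.5 -90.6]]
0.038 (421, 500) [[-108.8  -59.8]]
0.038 (479, 495) [[-109.3  -91.2]]
0.046 (416, 405) [[-58.1 -62.9]]
0.046 (471, 400) [[-58.4 -92.6]]
0.046 (421, 500) [[-109.3  -62.1]]
0.046 (479, 495) [[-109.8  -93.2]]
(388, 377) [[-37.2 -39.3]]
(417, 377) [[-38.9 -55.4]]
(396, 522) [[-118.1  -38.4]]
(430, 518) [[-117.9  -57.3]]
(491, 366) [[-37.  -97.1]]
(505, 512) [[-118.8  -98.8]]
side
0.038 (343, 284) [[-54.8 -90.1]]
0.038 (400, 310) [[-112.1  -83.5]]
0.038 (388, 341) [[-114.4  -51.3]]
0.038 (334, 316) [[-61.  -57.3]]
0.046 (343, 284) [[-57.4 -85.4]]
0.046 (400, 310) [[-114.2  -78.9]]
0.046 (388, 341) [[-116.5  -46.9]]
0.046 (334, 316) [[-63.5 -52.9]]
```

View pics/s7c.png

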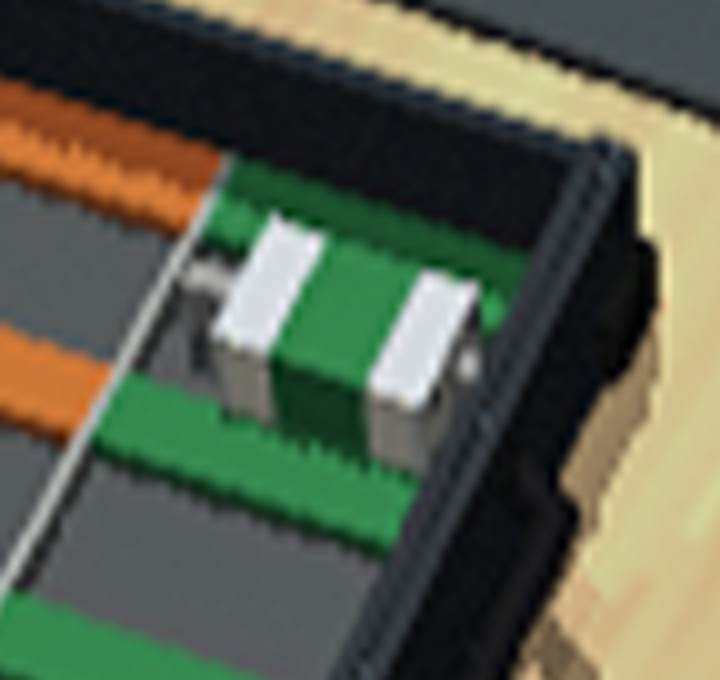

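```bash
python3 - <<'E'
from h import *
import h
c=r.calibration('side')
cs=lambda u,v:(140+(280+(u+.5)/4+.5)/2.5-.5,220+(230+(v+.5)/4+.5)/2.5-.5)
h.TH=np.radians(6.6);h.O=np.array([.5482,.1513])
for z in (.032,.038,.046):
  C=np.array([wc(onz(c,*cs(*p),z))[0]*1000 for p in [(278,212),(480,283),(425,408),(215,340)]])
  print(z,C.round(1).tolist(),C.mean(0).round(1))
print('z14',[(wc(onz(c,*cs(*p),.014))*1000).round(1).tolist() for p in [(225,405),(420,470),(130,375),(420,480)]])
E
```

```text
0.032 [[-58.0, -96.5], [-107.0, -95.6], [-108.1, -62.1], [-58.6, -61.3]] [-82.9 -78.9]
0.038 [[-59.9, -93.0], [-108.6, -92.2], [-109.7, -58.8], [-60.5, -58.0]] [-84.7 -75.5]
0.046 [[-62.4, -88.4], [-110.8, -87.5], [-111.8, -54.4], [-63.0, -53.6]] [-87. -71.]
z14 [[[-61.9, -56.9]], [[-108.3, -57.3]], [[-39.2, -56.2]], [[-109.3, -55.0]]]
```

>>> drive_tool(motion=[[3, 0.1, -0.2, 0], [6, 0.1, -0.2, 0], [8.5, 0.1, -0.2, 0], [10, 0.1, -0.2, 0], [10.7, 0.1, -0.2, 0], [10.7, 0.1, -0.2, 0], [10.7, 0.1, -0.2, 0]])

```text
time: 12.28
ee_pos: [0.5433, -0.236, 0.0324]
eef_rot: [0.707, 0.028, -0.706, 0.028]
ft_force: [-0.2, -0.5, 0.1]
width: 0.0615
```

>>> drive_tool(motion=[[0, 0, 0, 0], [0, 0, 0, 0], [0, 0, 0, 0], [0, 0, 0, 0], [0, 0, 0, 0], [0, 0, 0, 0]], grip=255)

```text
time: 12.78
ee_pos: [0.5428, -0.2362, 0.0319]
eef_rot: [0.707, 0.028, -0.706, 0.028]
ft_force: [-0.5, 1.1, 3.7]
width: 0.0318
```

```bash
sed -i 's/^TH=.*/TH=np.radians(6.5); O=np.array([0.548,0.1522])/' h.py;python3 - <<'E'
from h import *
s=r.read_state();print(s['time'],s['ee_pos'],s['width'],s['ft_force'])
p=cw(-.082,-.0195); go([*p,.13],96.5); go([*p,.041],96.5)
E
```

```text
12.7833 [ 0.54284563 -0.23615766  0.03187652] 0.03179221398944077 [-0.5209271   1.14039611  3.746393  ]
-> [0.4687 0.1235 0.13  ] move [ -9.81 -36.44   4.55] twist -0.4 (jaw now -85.5, q7 -1.30)
-> [0.4687 0.1235 0.041 ] move [ -0.91 -36.44   4.55] twist -0.4 (jaw now -85.5, q7 -1.30)
```

>>> drive_tool(motion=[[-3, 0, 0, 0], [-6.5, 0, 0, 0], [-9.8, -2, 0, -0.4], [-9.8, -6, 1, -0.4], [-9.8, -10, 2, -0.4], [-9.8, -14, 3, -0.4], [-9.8, -18, 4, -0.4], [-9.8, -22, 4.5, -0.4], [-9.8, -26, 4.5, -0.4], [-9.8, -30, 4.5, -0.4], [-9.8, -34, 4.5, -0.4], [-9.8, -36, 4.5, -0.4], [-9.8, -36.4, 4.5, -0.4], [-9.8, -36.4, 4.5, -0.4], [-9.8, -36.4, 4.5, -0.4], [-9.8, -36.4, 4.5, -0.4]])

```text
time: 14.12
ee_pos: [0.4693, 0.1212, 0.1293]
eef_rot: [-0.706, -0.039, 0.706, -0.04]
ft_force: [0.0, -0.3, -1.8]
width: 0.0318
```

```bash
python3 - <<'E'
from h import *
s=r.read_state();print(s['time'],s['ee_pos'],s['width'],s['ft_force'])
p=cw(-.082,-.0195); go([*p,.041],96.5)
save(r.camera('wrist'),'w8')
E
```

```text
14.1167 [0.46930678 0.12121503 0.12929275] 0.03180212037070107 [ 0.02204347 -0.2513933  -1.79445612]
-> [0.4687 0.1235 0.041 ] move [ 8.83 -0.24  0.03] twist -0.02 (jaw now -83.6, q7 -1.90)
```

View pics/w8.png

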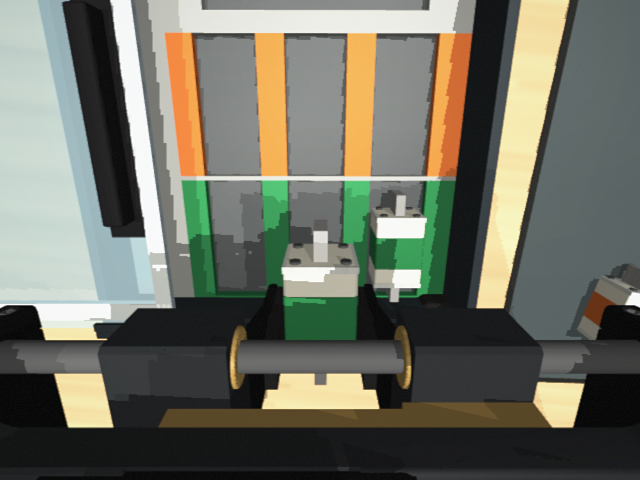

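>>> drive_tool(motion=[[2, -0.2, 0, 0], [5, -0.2, 0, 0], [7, -0.2, 0, 0], [8.2, -0.2, 0, 0], [8.7, -0.2, 0, 0], [8.7, -0.2, 0, 0], [8.7, -0.2, 0, 0]])

```text
time: 14.75
ee_pos: [0.4696, 0.1249, 0.0433]
eef_rot: [0.706, 0.04, -0.706, 0.04]
ft_force: [0.3, 0.7, -0.9]
width: 0.0321
```

>>> drive_tool(motion=[[0, 0, 0, 0], [0, 0, 0, 0], [0, 0, 0, 0], [-1, 0, 0, 0], [-3, 0, 0, 0], [-6, 0, 0, 0], [-9, 0, 0, 0], [-11, 0, 0, 0], [-11, 0, 0, 0]], grip=135)

```text
time: 15.5
ee_pos: [0.4712, 0.126, 0.1578]
eef_rot: [0.709, 0.041, -0.703, 0.04]
ft_force: [-0.0, -0.5, -0.5]
width: 0.0408
```

```bash
python3 - <<'E'
from h import *
s=r.read_state();print(s['time'],s['ee_pos'],s['width'])
go([.436,-.1205,.11],86.6);go([.436,-.1205,.032],86.6)
E
```

```text
15.5 [0.47117243 0.12597269 0.15781659] 0.040829321109620224
-> [ 0.436  -0.1205  0.11  ] move [ 4.73 24.09  6.34] twist 1.99 (jaw now -83.5, q7 -1.89)
-> [ 0.436  -0.1205  0.032 ] move [12.53 24.09  6.4 ] twist 1.99 (jaw now -83.5, q7 -1.89)
```

>>> drive_tool(motion=[[0, 4, 1, 0.5], [0, 8, 2, 1], [0, 12, 3, 2], [0, 16, 4, 2], [1, 20, 5, 2], [3, 23, 6, 2], [4.7, 24.1, 6.4, 2], [4.7, 24.1, 6.4, 2], [4.7, 24.1, 6.4, 2], [4.7, 24.1, 6.4, 2]], grip=75)

```text
time: 16.33
ee_pos: [0.4334, -0.1207, 0.1065]
eef_rot: [0.707, -0.021, -0.706, -0.021]
ft_force: [-0.5, -0.1, 0.2]
width: 0.0614
```

```bash
python3 - <<'E'
from h import *
s=r.read_state();print(s['time'],s['ee_pos'],s['width'])
a=r.camera('side');save(a,'s9')
save(a,'s9c',(180,280,340,440),4)
t=r.camera('top'); save(t,'t9',(90,165,240,320),4)
go([.436,-.1205,.032],86.6)
E
```

```text
16.3333 [ 0.43340977 -0.12065958  0.10647465] 0.0614238224829465
-> [ 0.436  -0.1205  0.032 ] move [ 7.47 -0.02 -0.21] twist 0.01 (jaw now -93.4, q7 -1.50)
```

View pics/s9c.png

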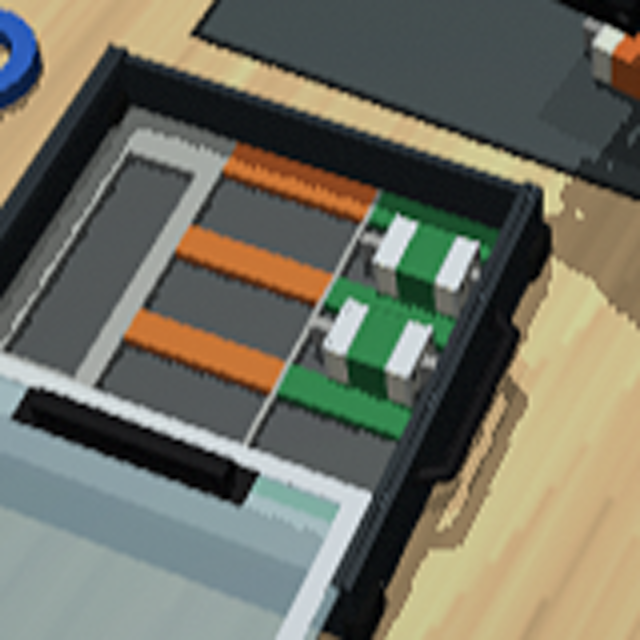

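View pics/s9.png

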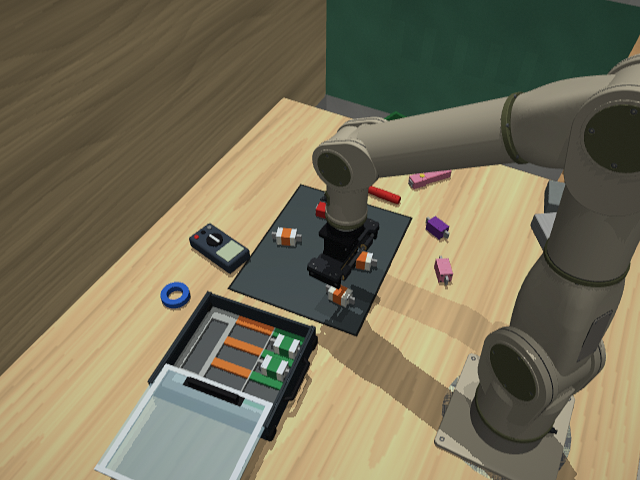

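View pics/t9.png

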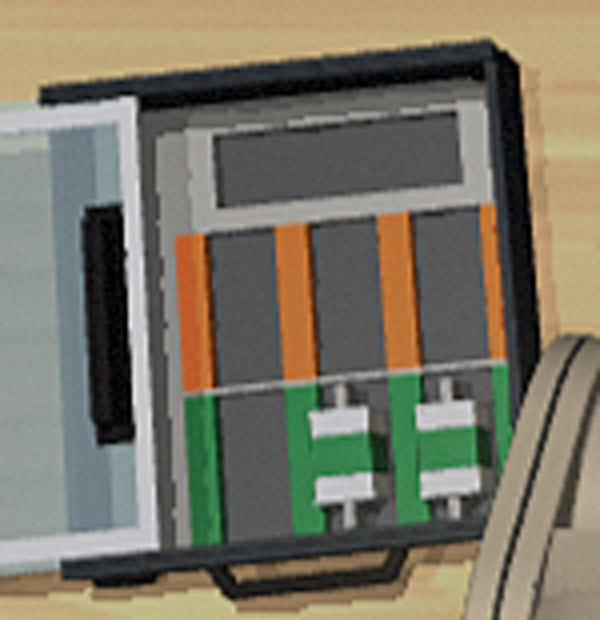

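>>> drive_tool(motion=[[2.5, 0, -0.2, 0], [5, 0, -0.2, 0], [6.8, 0, -0.2, 0], [7.5, 0, -0.2, 0], [7.5, 0, -0.2, 0], [7.5, 0, -0.2, 0]])

```text
time: 16.93
ee_pos: [0.4354, -0.1214, 0.0314]
eef_rot: [0.707, -0.021, -0.707, -0.021]
ft_force: [0.0, -0.3, 0.5]
width: 0.0614
```

>>> drive_tool(motion=[[0, 0, 0, 0], [0, 0, 0, 0], [0, 0, 0, 0], [0, 0, 0, 0], [0, 0, 0, 0], [0, 0, 0, 0]], grip=255)

```text
time: 17.43
ee_pos: [0.4349, -0.1218, 0.0309]
eef_rot: [0.707, -0.022, -0.707, -0.021]
ft_force: [-0.1, 0.3, 3.5]
width: 0.0319
```

```bash
python3 - <<'E'
from h import *
s=r.read_state();print(s['time'],s['ee_pos'],s['width'],s['ft_force'])
p=cw(.010,-.0775); go([*p,.13],96.5); go([*p,.041],96.5)
E
```

```text
17.4333 [ 0.43489237 -0.12181686  0.03085292] 0.03190028653379336 [-0.13284369  0.33255631  3.49104946]
-> [0.5667 0.0763 0.13  ] move [ -9.91 -20.58 -11.96] twist -2.0 (jaw now -93.5, q7 -1.56)
-> [0.5667 0.0763 0.041 ] move [ -1.01 -20.58 -11.96] twist -2.0 (jaw now -93.5, q7 -1.56)
```

>>> drive_tool(motion=[[-3, 0, 0, 0], [-6.5, 0, 0, 0], [-9.9, -2, -1, -1], [-9.9, -5, -3, -2], [-9.9, -8.5, -5, -2], [-9.9, -12, -7, -2], [-9.9, -15.5, -9, -2], [-9.9, -18.5, -11, -2], [-9.9, -20, -11.8, -2], [-9.9, -20.6, -12, -2], [-9.9, -20.6, -12, -2], [-9.9, -20.6, -12, -2], [-9.9, -20.6, -12, -2]])

```text
time: 18.52
ee_pos: [0.5664, 0.0746, 0.1293]
eef_rot: [-0.706, -0.039, 0.706, -0.04]
ft_force: [-1.1, -0.5, -1.4]
width: 0.0317
```

```bash
python3 - <<'E'
from h import *
s=r.read_state();print(s['time'],s['ee_pos'],s['width'],s['ft_force'])
p=cw(.010,-.0775); go([*p,.042],96.5)
save(r.camera('wrist'),'w10')
E
```

```text
18.5167 [0.56643597 0.07457071 0.12934872] 0.03168759090561692 [-1.05214035 -0.48241195 -1.35807456]
-> [0.5667 0.0763 0.042 ] move [ 8.73 -0.18 -0.05] twist -0.02 (jaw now -83.6, q7 -1.82)
```

View pics/w10.png

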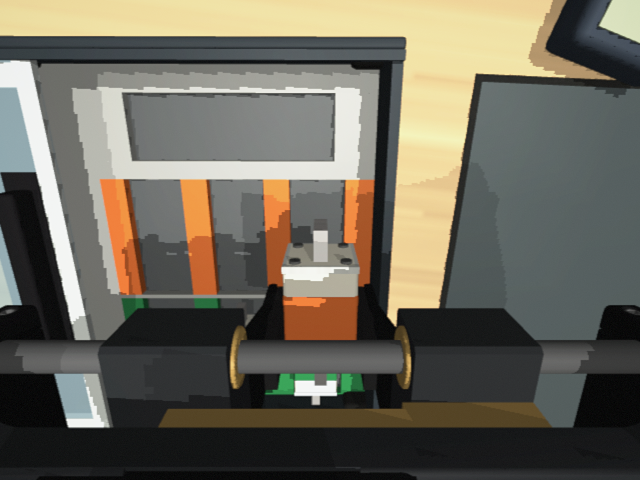

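>>> drive_tool(motion=[[2, -0.1, 0, 0], [5, -0.1, 0, 0], [7, -0.1, 0, 0], [8.2, -0.1, 0, 0], [8.6, -0.1, 0, 0], [8.6, -0.1, 0, 0], [8.6, -0.1, 0, 0]])

```text
time: 19.15
ee_pos: [0.5676, 0.0773, 0.0447]
eef_rot: [0.706, 0.04, -0.705, 0.04]
ft_force: [0.3, 0.8, -1.0]
width: 0.0316
```

>>> drive_tool(motion=[[0, 0, 0, 0], [0, 0, 0, 0], [0, 0, 0, 0], [-1, 0, 0, 0], [-3, 0, 0, 0], [-6, 0, 0, 0], [-9, 0, 0, 0], [-11, 0, 0, 0], [-11, 0, 0, 0]], grip=135)

```text
time: 19.9
ee_pos: [0.5693, 0.0783, 0.1594]
eef_rot: [0.709, 0.04, -0.703, 0.04]
ft_force: [0.1, -0.5, -0.1]
width: 0.0411
```

```bash
python3 - <<'E'
from h import *
s=r.read_state();print(s['time'],s['ee_pos'],s['width'])
go([.4365,-.2445,.11],103.6);go([.4365,-.2445,.032],103.6)
E
```

```text
19.9 [0.56928734 0.07827033 0.15944155] 0.041079112325019915
-> [ 0.4365 -0.2445  0.11  ] move [ 4.82 30.56 16.9 ] twist -1.41 (jaw now -83.5, q7 -1.81)
-> [ 0.4365 -0.2445  0.032 ] move [12.62 30.56 16.96] twist -1.41 (jaw now -83.5, q7 -1.81)
```

>>> drive_tool(motion=[[0, 3.5, 2, -0.5], [0, 7, 4, -1], [0, 10.5, 6, -1.4], [0, 14, 8, -1.4], [0, 17.5, 10, -1.4], [0, 21, 12, -1.4], [0, 24.5, 14, -1.4], [1, 27.5, 15.5, -1.4], [2.5, 29.8, 16.5, -1.4], [4, 30.6, 16.9, -1.4], [4.8, 30.6, 16.9, -1.4], [4.8, 30.6, 16.9, -1.4], [4.8, 30.6, 16.9, -1.4]], grip=75)

```text
time: 20.98
ee_pos: [0.4343, -0.2443, 0.1058]
eef_rot: [0.702, 0.084, -0.702, 0.084]
ft_force: [-0.1, 0.1, 0.4]
width: 0.0615
```

```bash
python3 - <<'E'
from h import *
s=r.read_state();print(s['time'],s['ee_pos'],s['width'])
a=r.camera('side');save(a,'s11')
save(a,'s11c',(180,180,420,360),3)
go([.4365,-.2445,.032],103.6)
E
```

```text
20.9833 [ 0.43428081 -0.2442874   0.10582542] 0.0614807642333263
-> [ 0.4365 -0.2445  0.032 ] move [ 7.43  0.05 -0.17] twist 0.01 (jaw now -76.4, q7 -0.98)
```

View pics/s11c.png

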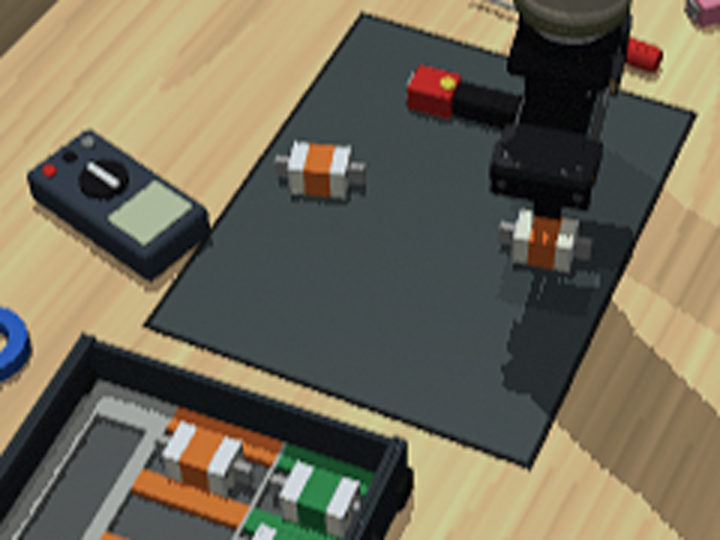

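>>> drive_tool(motion=[[2.5, 0, -0.2, 0], [5, 0, -0.2, 0], [6.8, 0, -0.2, 0], [7.5, 0, -0.2, 0], [7.5, 0, -0.2, 0], [7.5, 0, -0.2, 0]])

```text
time: 21.53
ee_pos: [0.4366, -0.2449, 0.0316]
eef_rot: [0.703, 0.083, -0.702, 0.084]
ft_force: [0.2, -0.0, 0.5]
width: 0.0616
```

>>> drive_tool(motion=[[0, 0, 0, 0], [0, 0, 0, 0], [0, 0, 0, 0], [0, 0, 0, 0], [0, 0, 0, 0], [0, 0, 0, 0]], grip=255)

```text
time: 22.03
ee_pos: [0.4357, -0.2451, 0.0308]
eef_rot: [0.702, 0.083, -0.702, 0.083]
ft_force: [-0.6, 1.5, 3.6]
width: 0.0316
```

```bash
python3 - <<'E'
from h import *
s=r.read_state();print(s['time'],s['ee_pos'],s['width'],s['ft_force'])
p=cw(.010,-.0195); go([*p,.13],96.5); go([*p,.041],96.5)
E
```

```text
22.0333 [ 0.43574047 -0.24514076  0.0308241 ] 0.031633097823781764 [-0.55105927  1.53921148  3.59221372]
-> [0.5601 0.134  0.13  ] move [ -9.91 -33.95 -20.96] twist 1.4 (jaw now -76.5, q7 -1.02)
-> [0.5601 0.134  0.041 ] move [ -1.01 -33.95 -20.96] twist 1.4 (jaw now -76.5, q7 -1.02)
```

>>> drive_tool(motion=[[-3, 0, 0, 0], [-6.5, 0, 0, 0], [-9.9, -2, -1, 0.5], [-9.9, -5.5, -3, 1.4], [-9.9, -9, -5.2, 1.4], [-9.9, -12.5, -7.5, 1.4], [-9.9, -16, -9.8, 1.4], [-9.9, -19.5, -12, 1.4], [-9.9, -23, -14.2, 1.4], [-9.9, -26.5, -16.4, 1.4], [-9.9, -30, -18.5, 1.4], [-9.9, -32.5, -20, 1.4], [-9.9, -33.7, -20.8, 1.4], [-9.9, -33.9, -20.9, 1.4], [-9.9, -33.9, -20.9, 1.4], [-9.9, -33.9, -20.9, 1.4], [-9.9, -33.9, -20.9, 1.4]])

```text
time: 23.45
ee_pos: [0.5595, 0.1313, 0.1293]
eef_rot: [-0.706, -0.039, 0.706, -0.04]
ft_force: [0.2, 0.2, -2.4]
width: 0.0318
```

```bash
python3 - <<'E'
from h import *
s=r.read_state();print(s['time'],s['ee_pos'],s['width'],s['ft_force'])
p=cw(.010,-.0195); go([*p,.042],96.5)
save(r.camera('wrist'),'w12')
E
```

```text
23.45 [0.55949334 0.13132009 0.12931782] 0.0318160494737949 [ 0.19763292  0.22540455 -2.44140741]
-> [0.5601 0.134  0.042 ] move [ 8.73 -0.26 -0.1 ] twist -0.02 (jaw now -83.6, q7 -1.94)
```

View pics/w12.png

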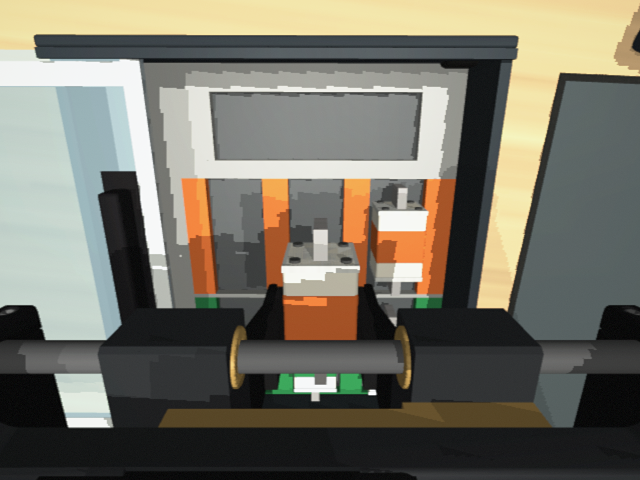

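>>> drive_tool(motion=[[2, -0.2, -0.1, 0], [5, -0.2, -0.1, 0], [7, -0.2, -0.1, 0], [8.2, -0.2, -0.1, 0], [8.6, -0.2, -0.1, 0], [8.6, -0.2, -0.1, 0], [8.6, -0.2, -0.1, 0]])

```text
time: 24.08
ee_pos: [0.5611, 0.1352, 0.0446]
eef_rot: [0.706, 0.04, -0.705, 0.04]
ft_force: [0.4, 0.1, -1.9]
width: 0.0315
```

>>> drive_tool(motion=[[0, 0, 0, 0], [0, 0, 0, 0], [0, 0, 0, 0], [-1, 0, 0, 0], [-3, 0, 0, 0], [-6, 0, 0, 0], [-9, 0, 0, 0], [-11, 0, 0, 0], [-11, 0, 0, 0]], grip=135)

```text
time: 24.83
ee_pos: [0.5627, 0.1364, 0.1595]
eef_rot: [0.709, 0.041, -0.703, 0.04]
ft_force: [-0.2, -0.5, 0.7]
width: 0.041
```

```bash
python3 - <<'E'
from h import *
s=r.read_state();print(s['time'],s['ee_pos'],s['width'])
go([.646,-.2255,.11],109.9);go([.646,-.2255,.032],109.9)
E
```

```text
24.8333 [0.56269864 0.13637754 0.15949853] 0.04104589417713673
-> [ 0.646  -0.2255  0.11  ] move [ 4.96 36.9  -4.12] twist -2.67 (jaw now -83.5, q7 -1.93)
-> [ 0.646  -0.2255  0.032 ] move [12.76 36.91 -4.06] twist -2.67 (jaw now -83.5, q7 -1.93)
```

>>> drive_tool(motion=[[0, 4, 0, -0.5], [0, 8, -1, -1], [0, 12, -1.5, -2], [0, 16, -2, -2.7], [0, 20, -2.5, -2.7], [0, 24, -3, -2.7], [0, 28, -3.5, -2.7], [1, 32, -4, -2.7], [2.5, 35.5, -4.1, -2.7], [4, 36.7, -4.1, -2.7], [5, 36.9, -4.1, -2.7], [5, 36.9, -4.1, -2.7], [5, 36.9, -4.1, -2.7]], grip=75)

```text
time: 25.92
ee_pos: [0.643, -0.2244, 0.1035]
eef_rot: [-0.696, -0.124, 0.696, -0.123]
ft_force: [0.6, 0.1, 1.1]
width: 0.0614
```

```bash
python3 - <<'E'
from h import *
s=r.read_state();print(s['time'],s['ee_pos'],s['width'])
a=r.camera('side');save(a,'s13')
save(a,'s13c',(180,180,420,360),3)
go([.646,-.2255,.032],109.9)
E
```

```text
25.9167 [ 0.64297693 -0.22436484  0.10347184] 0.06139670149994064
-> [ 0.646  -0.2255  0.032 ] move [ 7.25  0.22 -0.17] twist 0.06 (jaw now -69.8, q7 -1.12)
```

View pics/s13c.png

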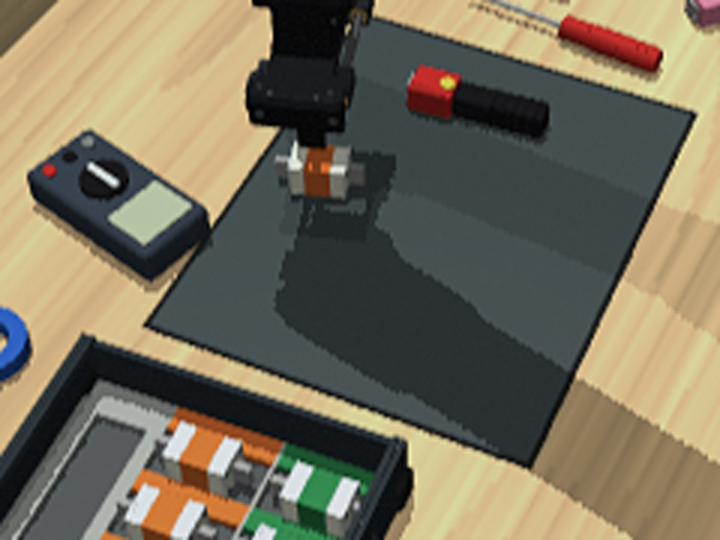

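>>> drive_tool(motion=[[2.5, 0.2, -0.2, 0], [5, 0.2, -0.2, 0], [6.6, 0.2, -0.2, 0], [7.3, 0.2, -0.2, 0], [7.3, 0.2, -0.2, 0], [7.3, 0.2, -0.2, 0]])

```text
time: 26.47
ee_pos: [0.6465, -0.2269, 0.0321]
eef_rot: [0.697, 0.123, -0.696, 0.123]
ft_force: [-0.4, 0.1, 1.5]
width: 0.0613
```

>>> drive_tool(motion=[[0, 0, 0, 0], [0, 0, 0, 0], [0, 0, 0, 0], [0, 0, 0, 0], [0, 0, 0, 0], [0, 0, 0, 0]], grip=255)

```text
time: 26.97
ee_pos: [0.6457, -0.2275, 0.0309]
eef_rot: [0.696, 0.123, -0.696, 0.123]
ft_force: [-1.7, 1.8, 3.2]
width: 0.0319
```

```bash
python3 - <<'E'
from h import *
s=r.read_state();print(s['time'],s['ee_pos'],s['width'],s['ft_force'])
p=cw(.010,.0375); go([*p,.13],96.5); go([*p,.041],96.5)
E
```

```text
26.9667 [ 0.64570769 -0.22747592  0.03090472] 0.0319396968641851 [-1.67744268  1.77618168  3.24635009]
-> [0.5537 0.1906 0.13  ] move [ -9.9  -42.43  -5.68] twist 2.71 (jaw now -70.0, q7 -1.14)
-> [0.5537 0.1906 0.041 ] move [ -1.   -42.43  -5.68] twist 2.71 (jaw now -70.0, q7 -1.14)
```

>>> drive_tool(motion=[[-3, 0, 0, 0], [-6.5, 0, 0, 0], [-9.9, -2, 0, 0.5], [-9.9, -6, -0.8, 1.5], [-9.9, -10, -1.4, 2.7], [-9.9, -14, -1.9, 2.7], [-9.9, -18, -2.4, 2.7], [-9.9, -22, -3, 2.7], [-9.9, -26, -3.5, 2.7], [-9.9, -30, -4, 2.7], [-9.9, -34, -4.6, 2.7], [-9.9, -38, -5.1, 2.7], [-9.9, -41, -5.5, 2.7], [-9.9, -42, -5.7, 2.7], [-9.9, -42.4, -5.7, 2.7], [-9.9, -42.4, -5.7, 2.7], [-9.9, -42.4, -5.7, 2.7], [-9.9, -42.4, -5.7, 2.7]])

```text
time: 28.47
ee_pos: [0.5547, 0.1877, 0.1293]
eef_rot: [-0.706, -0.039, 0.706, -0.04]
ft_force: [0.3, 0.3, -1.8]
width: 0.0313
```

```bash
python3 - <<'E'
from h import *
s=r.read_state();print(s['time'],s['ee_pos'],s['width'],s['ft_force'])
p=cw(.010,.0375); go([*p,.042],96.5)
save(r.camera('wrist'),'w14')
E
```

```text
28.4667 [0.5546732  0.18774478 0.12929648] 0.031329329698039345 [ 0.28536694  0.3363531  -1.7561909 ]
-> [0.5537 0.1906 0.042 ] move [ 8.73 -0.3   0.06] twist -0.03 (jaw now -83.6, q7 -2.04)
```

View pics/w14.png

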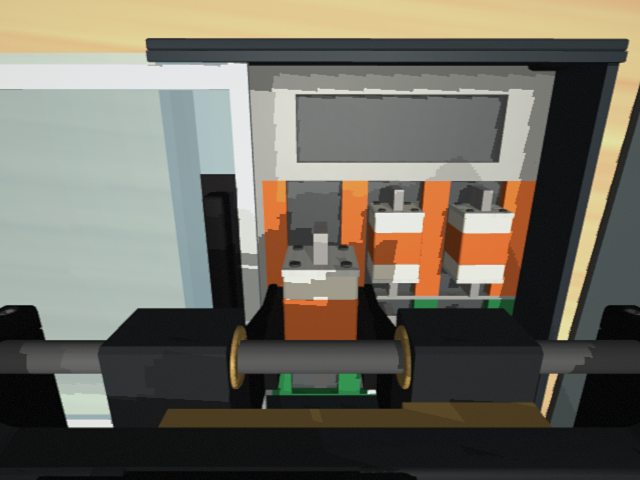

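>>> drive_tool(motion=[[2, -0.1, 0, 0], [4, -0.1, 0, 0], [4, -0.1, 0, 0]])

```text
time: 28.77
ee_pos: [0.5523, 0.1887, 0.086]
eef_rot: [-0.704, -0.039, 0.708, -0.04]
ft_force: [-0.7, -0.2, -3.5]
width: 0.0317
```

```bash
python3 - <<'E'
from h import *
s=r.read_state();print(s['time'],s['ee_pos'],s['width'],s['ft_force'])
p=cw(.010,.0375); go([*p,.042],96.5)
E
```

```text
28.7667 [0.5523415  0.1887187  0.08602375] 0.03167906097227083 [-0.68621484 -0.22092606 -3.45533829]
-> [0.5537 0.1906 0.042 ] move [ 4.4  -0.18 -0.18] twist -0.02 (jaw now -83.6, q7 -2.06)
```

>>> drive_tool(motion=[[1.5, 0, 0, 0], [3, 0, 0, 0], [4, 0, 0, 0], [4.4, 0, 0, 0], [4.4, 0, 0, 0], [4.4, 0, 0, 0]])

```text
time: 29.27
ee_pos: [0.5543, 0.191, 0.0462]
eef_rot: [0.706, 0.04, -0.706, 0.04]
ft_force: [0.7, -0.3, -1.3]
width: 0.0318
```

>>> drive_tool(motion=[[0, 0, 0, 0], [0, 0, 0, 0], [0, 0, 0, 0], [-1, 0, 0, 0], [-3, 0, 0, 0], [-6, 0, 0, 0], [-9, 0, 0, 0], [-11, 0, 0, 0], [-11, 0, 0, 0]], grip=142)

```text
time: 30.02
ee_pos: [0.5561, 0.1923, 0.1615]
eef_rot: [0.709, 0.041, -0.703, 0.04]
ft_force: [0.0, 0.4, -0.3]
width: 0.0385
```

```bash
python3 - <<'E'
from h import *
s=r.read_state();print(s['time'],s['ee_pos'],s['width'])
# puller now: side camera and first top picture
c=r.calibration('top'); a=cv2.imread('pics/a_top.png')[:,:,::-1]; hsv=cv2.cvtColor(a,cv2.COLOR_RGB2HSV).astype(int)
m=np.zeros(a.shape[:2],np.uint8); sub=(slice(205,275),slice(383,415)); m[sub]=(a[sub].max(2)<42)*255
n,l,st,ce=cv2.connectedComponentsWithStats(m); print(st[1:],ce[1:])
i=1+np.argmax(st[1:,4]); yy,xx=np.nonzero(l==i)
k=cv2.minAreaRect(np.float32(onz(c,xx,yy,.02)[:,:2])*1000); print('grip',k)
rd=((hsv[...,0]<8)|(hsv[...,0]>172))&(hsv[...,1]>150)&(hsv[...,2]>90); rr=np.zeros_like(m); rr[sub]=rd[sub]*255
yy,xx=np.nonzero(rr); print('red',xx.mean(),yy.mean(),onz(c,xx.mean(),yy.mean(),.022), 'grip c',onz(c,*ce[i],.02))
E
```

```text
30.0167 [0.55605292 0.19230888 0.16148227] 0.038452074644636056
[[391 231  16  38 105]
 [396 230   6   2   7]
 [403 231   1   2   2]
 [403 234   1   1   1]
 [403 236   2   7   7]
 [401 245   1   1   1]
 [405 244   1   1   1]
 [397 247   1   1   1]
 [404 246   2   1   2]
 [399 251   1   1   1]
 [401 251   1   1   1]
 [405 250   4  12  13]
 [402 255   1   1   1]
 [402 260   1   1   1]
 [408 264   1   3   3]] [[395.19047619 251.31428571]
 [398.57142857 230.42857143]
 [403.         231.5       ]
 [403.         234.        ]
 [403.85714286 239.        ]
 [401.         245.        ]
 [405.         244.        ]
 [397.         247.        ]
 [404.5        246.        ]
 [399.         251.        ]
 [401.         251.        ]
 [406.46153846 255.38461538]
 [402.         255.        ]
 [402.         260.        ]
 [408.         265.        ]]
grip ((535.6016235351562, -359.051513671875), (86.44783782958984, 21.10173225402832), 17.537118911743164)
red 396.1818181818182 219.7012987012987 [[ 0.60462295 -0.36117159  0.022     ]] grip c [[ 0.533722   -0.35830768  0.02      ]]
```

```bash
python3 - <<'E'
from h import *
c=r.calibration('top'); k=3.7
W=[onz(c,245+(u+.5)/k-.5,175+(v+.5)/k-.5,z)[0] for u,v,z in [(585,345,.02),(560,138,.024),(563,204,.026)]]
print(np.round(W,4)); d=W[1]-W[0]; print(np.linalg.norm(d),np.degrees(np.arctan2(d[1],d[0])))
go([.47,-.365,.20],102)
E
```

```text
[[ 0.497  -0.3745  0.02  ]
 [ 0.6219 -0.3606  0.024 ]
 [ 0.5812 -0.3615  0.026 ]]
0.12573566753240106 6.320348623187756
-> [ 0.47  -0.365  0.2  ] move [-4.04 54.39 14.86] twist -1.09 (jaw now -83.5, q7 -2.03)
```

>>> drive_tool(motion=[[-1, 4, 1, 0], [-2, 8, 2, 0], [-3, 12, 3, 0], [-4, 16, 4, 0], [-4, 20, 5, 0], [-4, 24, 6, 0], [-4, 28, 7, 0], [-4, 32, 8, 0], [-4, 36, 9.5, 0], [-4, 40, 11, 0], [-4, 44, 12, 0], [-4, 48, 13.5, 0], [-4, 51, 14.5, 0], [-4, 53, 14.9, 0], [-4, 54.4, 14.9, 0], [-4, 54.4, 14.9, 0], [-4, 54.4, 14.9, 0], [-4, 54.4, 14.9, 0]], grip=75)

```text
time: 31.52
ee_pos: [0.468, -0.365, 0.1957]
eef_rot: [0.706, 0.041, -0.706, 0.04]
ft_force: [0.1, 0.3, 1.2]
width: 0.0618
```

```bash
python3 - <<'E'
from h import *
t=r.camera('top'); save(t,'t15'); save(t,'t15c',(90,165,240,320),4)
s=r.read_state();print(s['time'],s['ee_pos'],s['width'])
c=r.calibration('wrist'); w=r.camera('wrist'); save(w,'w15'); print(c)
print(r.read_state()['ee_pos'])
save(r.camera('side'),'s15',(140,260,340,440),4)
E
```

```text
31.5667 [ 0.46812217 -0.36479651  0.19575425] 0.061717039899697235
{'fx': 366.8452973999321, 'fy': 366.8452973999321, 'cx': 320.1261458434651, 'cy': 241.42930666969235, 'xyz': array([ 0.54980184, -0.35437535,  0.33840491]), 'orientation': array([-0.11474741,  0.10204697, -0.65688839,  0.73818499])}
[ 0.46807867 -0.3649254   0.19579337]
```

View pics/w15.png

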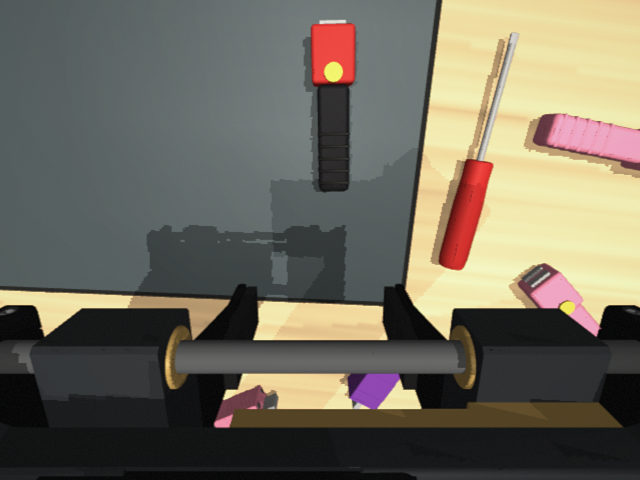

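View pics/t15c.png

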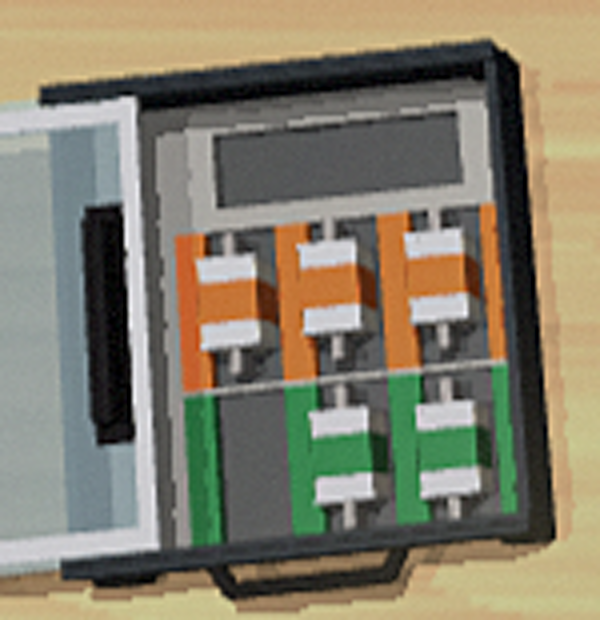

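View pics/s15.png

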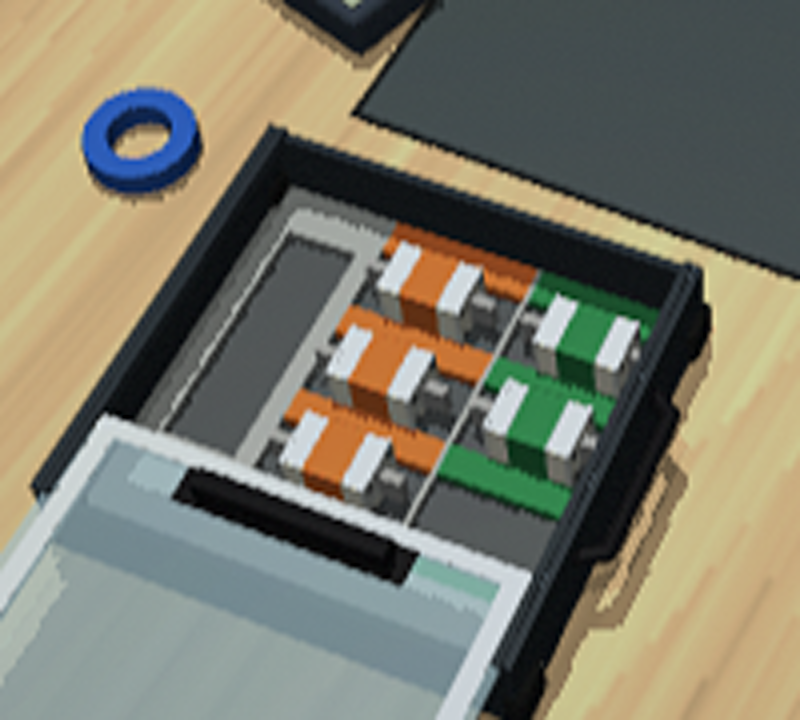

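```bash
python3 - <<'E'
from h import *
import h
c=r.calibration('top')
cr=lambda u,v:(90+(u+.5)/4-.5,165+(v+.5)/4-.5)
h.TH=np.radians(6.2);h.O=np.array([.5475,.1496])
Q={'o3':[(195,260),(254,254),(202,350),(259,344)],'o2':[(297,246),(355,239),(303,336),(361,329)],'o1':[(403,234),(459,228),(411,323),(468,317)],'g2':[(309,413),(368,406),(315,503),(375,497)],'g1':[(415,405),(472,400),(421,500),(479,495)]}
for k,q in Q.items():
  C=np.array([wc(onz(c,*cr(*p),.038))[0]*1000 for p in q]); print('top',k,C.mean(0).round(1),'len',np.linalg.norm(C[0]-C[2]).round(1))
c=r.calibration('side')
cs=lambda u,v:(140+(u+.5)/4-.5,260+(v+.5)/4-.5)
h.TH=np.radians(6.6);h.O=np.array([.5482,.1513])
Q={'o3':[(303,410),(392,438),(372,492),(280,460)],'o2':[(349,327),(435,352),(413,405),(326,372)],'o1':[(398,245),(482,268),(462,318),(377,288)],'g2':[(507,380),(593,408),(574,461),(484,427)],'g1':[(556,296),(640,322),(622,372),(533,340)]}
for k,q in Q.items():
  C=np.array([wc(onz(c,*cs(*p),.038))[0]*1000 for p in q]); print('side',k,C.mean(0).round(1),'len',np.linalg.norm(C[0]-C[1]).round(1),np.linalg.norm(C[1]-C[2]).round(1))
# puller via wrist picture w15
c=r.calibration('wrist')
W=np.array([onz(c,u,v,z)[0] for u,v,z in [(334,188,.022),(333.5,88,.026),(333.5,86,.028),(332.5,23,.028)]])
print(W.round(4)); d=W[1]-W[0]; print(np.degrees(np.arctan2(d[1],d[0])))
E
python3 - <<'E'
import cv2
a=cv2.imread('pics/w15.png'); cv2.imwrite('pics/w15c.png',cv2.resize(a[10:200,250:420],None,fx=3,fy=3,interpolation=cv2.INTER_CUBIC))
E
```

```text
top o3 [ 9.9 38.3] len 50.1
top o2 [ 12.2 -17.5] len 50.1
top o1 [ 12.9 -76. ] len 49.7
top g2 [-80.  -18.7] len 49.0
top g1 [-83.2 -75.6] len 51.7
side o3 [ 9.6 37.6] len 51.6 32.1
side o2 [ 11.8 -17.2] len 50.8 33.8
side o1 [ 11.1 -75.3] len 50.7 33.8
side g2 [-81.8 -17.4] len 49.8 32.6
side g1 [-84.3 -75.5] len 49.7 32.7
[[ 0.4992 -0.3727  0.022 ]
 [ 0.5783 -0.362   0.026 ]
 [ 0.5795 -0.3618  0.028 ]
 [ 0.6226 -0.3555  0.028 ]]
7.7095372081153295
```

View pics/w15c.png

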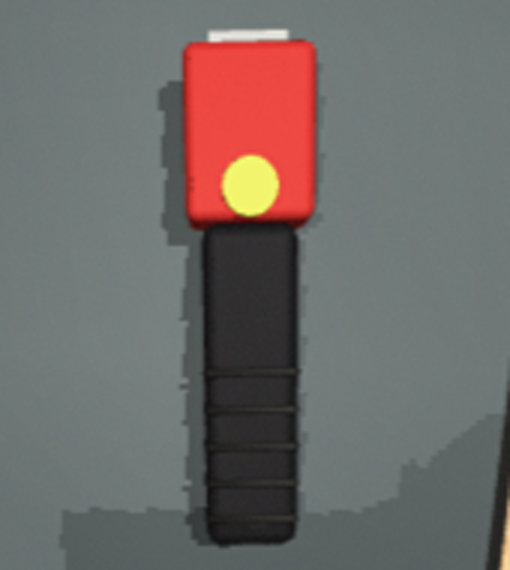

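```bash
python3 - <<'E'
from h import *
go([.561,-.3645,.08],97.5);go([.561,-.3645,.030],97.5)
E
```

```text
-> [ 0.561  -0.3645  0.08  ] move [11.58  1.01 -9.24] twist -0.18 (jaw now -83.4, q7 -0.93)
-> [ 0.561  -0.3645  0.03  ] move [16.58  1.01 -9.24] twist -0.18 (jaw now -83.4, q7 -0.93)
```

>>> drive_tool(motion=[[2, 0.5, -4, -0.2], [5, 1, -8, -0.2], [8, 1, -9.2, -0.2], [11, 1, -9.2, -0.2], [11.5, 1, -9.2, -0.2], [11.5, 1, -9.2, -0.2], [13.5, 1, -9.2, -0.2], [15.5, 1, -9.2, -0.2], [16.6, 1, -9.2, -0.2], [16.6, 1, -9.2, -0.2], [16.6, 1, -9.2, -0.2]])

```text
time: 32.58
ee_pos: [0.5603, -0.3664, 0.0312]
eef_rot: [0.706, 0.046, -0.705, 0.047]
ft_force: [-0.8, 0.2, 0.8]
width: 0.0612
```

>>> drive_tool(motion=[[0, 0, 0, 0], [0, 0, 0, 0], [0, 0, 0, 0], [0, 0, 0, 0], [0, 0, 0, 0], [0, 0, 0, 0]], grip=255, force=45)

```text
time: 33.08
ee_pos: [0.5602, -0.3659, 0.0297]
eef_rot: [0.706, 0.046, -0.706, 0.046]
ft_force: [0.7, -0.1, 0.8]
width: 0.0291
```

>>> drive_tool(motion=[[-2, 0, 0, 0], [-5, 0, 0, 0], [-8, 0, 0, 0], [-11, 0, 0, 0], [-11, 0, 0, 0]])

```text
time: 33.5
ee_pos: [0.5627, -0.3672, 0.1464]
eef_rot: [0.708, 0.044, -0.703, 0.048]
ft_force: [1.5, -0.2, -0.8]
width: 0.0255
```

```bash
python3 - <<'E'
from h import *
s=r.read_state();print(s['time'],s['ee_pos'],s['width'],s['ft_force'],s['torque'])
p=cw(.089,-.0145); go([*p,.14],6.5); 
save(r.camera('wrist'),'w16')
E
```

```text
33.5 [ 0.5627124  -0.36723679  0.14644839] 0.0255350857458612 [ 1.50936574 -0.20699727 -0.84500284] [ 0.03628933 -0.03808454 -0.00554022]
-> [0.6381 0.1479 0.14  ] move [  0.46 -50.09 -14.2 ] twist -17.8 (jaw now -82.5, q7 -1.02)
```

View pics/w16.png

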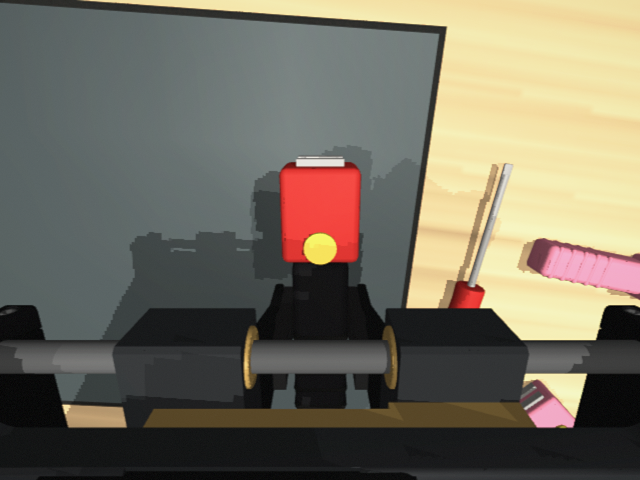

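>>> drive_tool(motion=[[0, -3, -1, -1.2], [0, -6.5, -2, -2.5], [0, -10, -3, -3.8], [0, -13.5, -4, -5], [0, -17, -5, -6.2], [0, -20.5, -6, -7.5], [0, -24, -7, -8.8], [0, -27.5, -8, -10], [0, -31, -9, -11.2], [0, -34.5, -10, -12.5], [0, -38, -11, -13.8], [0, -41.5, -12, -15], [0, -45, -13, -16.2], [0, -48, -13.8, -17.5], [0, -49.8, -14.2, -17.8], [0, -50.1, -14.2, -17.8], [0, -50.1, -14.2, -17.8], [0, -50.1, -14.2, -17.8], [0, -50.1, -14.2, -17.8]])

```text
time: 35.13
ee_pos: [0.6354, 0.1473, 0.1388]
eef_rot: [0.471, 0.527, -0.472, 0.527]
ft_force: [0.1, -1.1, -1.9]
width: 0.0253
```

```bash
python3 - <<'E'
from h import *
save(r.camera('top'),'t17'); save(r.camera('side'),'s17')
s=r.read_state();print(s['time'],s['ee_pos'],s['width'],s['ft_force'],s['torque'])
p=cw(.089,-.0145); go([*p,.06],6.5); go([*p,.038],6.5)
save(r.camera('wrist'),'w17')
E
```

```text
35.2333 [0.63554958 0.14759862 0.13926808] 0.025610653082912934 [-0.60944252  0.56742973 -1.18734791] [ 9.19836493e-05 -9.39383576e-02  3.60976485e-02]
-> [0.6381 0.1479 0.06  ] move [ 7.93  0.26 -0.01] twist -0.03 (jaw now 6.4, q7 -0.43)
-> [0.6381 0.1479 0.038 ] move [ 1.013e+01  2.600e-01 -1.000e-02] twist -0.03 (jaw now 6.4, q7 -0.43)
```

View pics/w17.png

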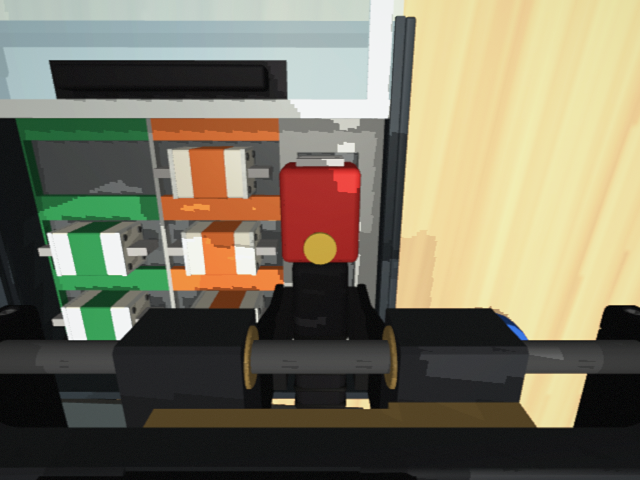

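View pics/s17.png

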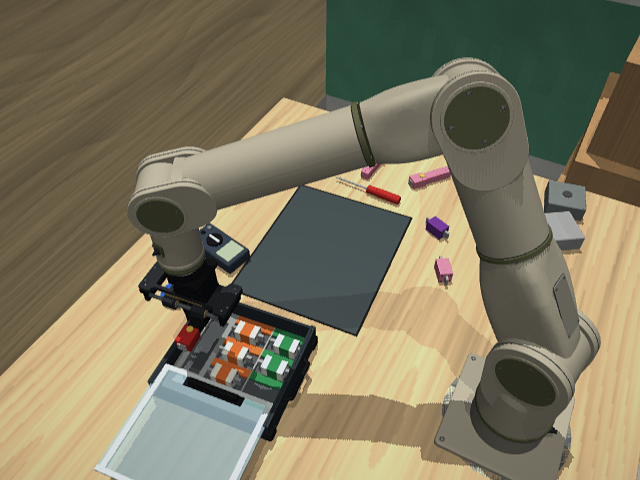

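```bash
python3 - <<'E'
from h import *
c=r.calibration('wrist')
a=cv2.imread('pics/w17.png'); cv2.imwrite('pics/w17c.png',cv2.resize(a[100:320,240:420],None,fx=3.2,fy=2.7 if 0 else 3.2,interpolation=cv2.INTER_CUBIC))
print('tip',wc(onz(c,320,158,.12)),wc(onz(c,320,164,.137)), 'red back',wc(onz(c,320,263,.137)))
print([ (p,proj(c,[*cw(*p),.014]).round(0).tolist()) for p in [(.111,.0505),(.067,.0505),(.111,-.03),(.067,-.03)]])
E
```

```text
tip [[0.08492737 0.05695324]] [[0.08492967 0.05614472]] red back [[0.08488018 0.01496207]]
[((0.111, 0.0505), [[357.0, 154.0]]), ((0.067, 0.0505), [[295.0, 154.0]]), ((0.111, -0.03), [[354.0, 260.0]]), ((0.067, -0.03), [[297.0, 260.0]])]
```

View pics/w17c.png

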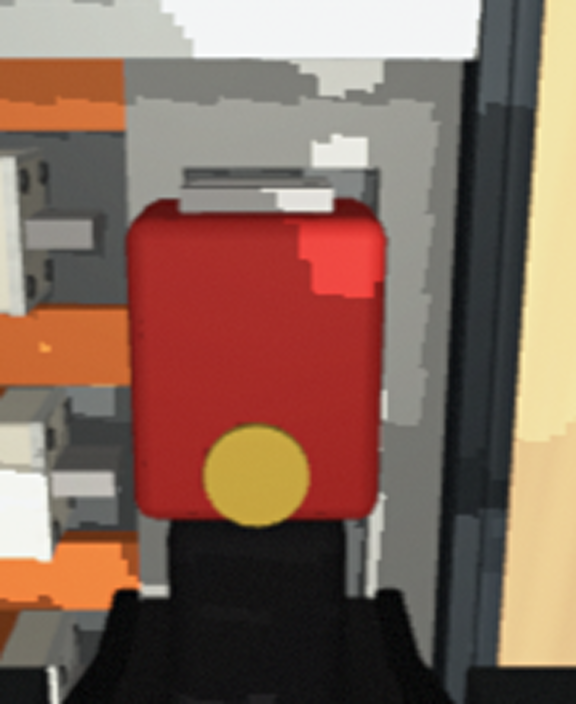

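```bash
python3 - <<'E'
from h import *
s=r.read_state(); print(wc(s['ee_pos']))
p=cw(.0895,-.0265); go([*p,.07],6.5); go([*p,.039],6.5)
E
```

```text
[ 0.08646417 -0.01418338]
-> [0.6399 0.136  0.07  ] move [6.94 0.31 1.23] twist -0.02 (jaw now 6.4, q7 -0.43)
-> [0.6399 0.136  0.039 ] move [10.04  0.31  1.22] twist -0.02 (jaw now 6.4, q7 -0.43)
```

>>> drive_tool(motion=[[0, 0.3, 1.2, 0], [0, 0.3, 1.2, 0], [2, 0.3, 1.2, 0], [5, 0.3, 1.2, 0], [6.5, 0.3, 1.2, 0], [6.5, 0.3, 1.2, 0], [6.5, 0.3, 1.2, 0]])

```text
time: 35.87
ee_pos: [0.6394, 0.1374, 0.0743]
eef_rot: [0.47, 0.528, -0.471, 0.527]
ft_force: [-0.2, 0.3, -1.2]
width: 0.0253
```

```bash
python3 - <<'E'
from h import *
s=r.read_state(); print(s['time'],s['ee_pos'],wc(s['ee_pos']),s['width'],s['ft_force'])
p=cw(.0895,-.0265); go([*p,.039],6.5)
save(r.camera('wrist'),'w18')
E
```

```text
35.8667 [0.6394429  0.13736836 0.07426458] [ 0.0891761  -0.02508793] 0.02531116200920542 [-0.17581563  0.29620391 -1.17384687]
-> [0.6399 0.136  0.039 ] move [3.53 0.04 0.14] twist -0.0 (jaw now 6.5, q7 -0.44)
```

View pics/w18.png

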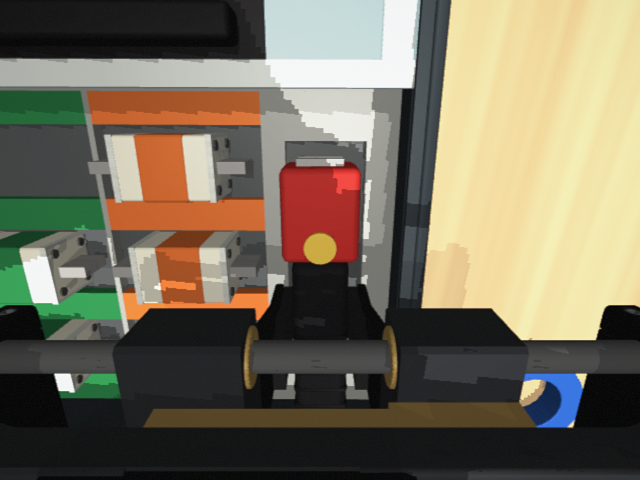

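>>> drive_tool(motion=[[1, 0.1, 0.1, 0], [2, 0.1, 0.1, 0], [3, 0.1, 0.1, 0], [3.4, 0.1, 0.1, 0], [3.4, 0.1, 0.1, 0], [3.4, 0.1, 0.1, 0]])

```text
time: 36.42
ee_pos: [0.6409, 0.1367, 0.0412]
eef_rot: [0.471, 0.527, -0.471, 0.528]
ft_force: [-3.8, -2.2, 9.5]
width: 0.0255
```

```bash
python3 - <<'E'
from h import *
s=r.read_state(); print(s['time'],s['ee_pos'],wc(s['ee_pos']),s['width'],s['ft_force'])
save(r.camera('wrist'),'w19')
E
```

```text
36.4167 [0.64087726 0.13672895 0.04119033] [ 0.09052886 -0.0258856 ] 0.02554720333691468 [-3.78606471 -2.21758367  9.49347135]
```

View pics/w19.png

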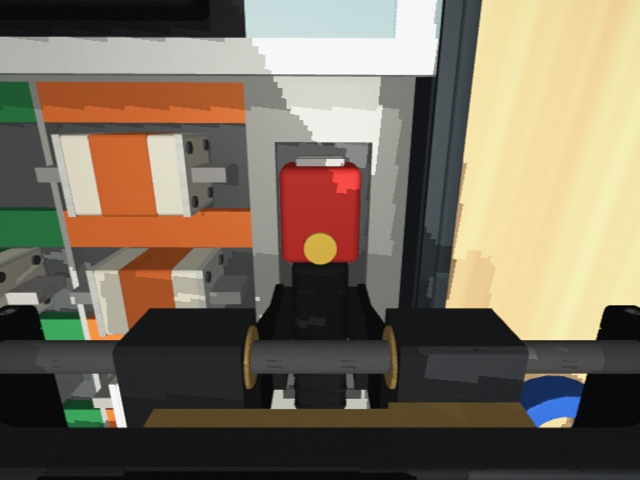

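>>> drive_tool(motion=[[0, 0, 0, 0], [0, 0, 0, 0], [0, 0, 0, 0], [0, 0, 0, 0], [-1, 0, 0, 0], [-3, 0, 0, 0], [-6, 0, 0, 0], [-9, 0, 0, 0], [-11, 0, 0, 0], [-11, 0, 0, 0]], grip=150)

```text
time: 37.3
ee_pos: [0.6429, 0.1381, 0.1565]
eef_rot: [0.473, 0.526, -0.469, 0.529]
ft_force: [-0.0, 0.3, -0.1]
width: 0.0356
```

```bash
python3 - <<'E'
from h import *
s=r.read_state(); print(s['time'],s['ee_pos'],wc(s['ee_pos']),s['width'],s['ft_force'])
save(r.camera('wrist'),'w20')
save(r.camera('side'),'s20',(140,260,340,440),4)
p=cw(0,.04); go([*p,.16],96.5); p=cw(-.005,-.16); go([*p,.16],96.5)
E
```

```text
37.3 [0.64290908 0.13811137 0.15652656] [ 0.09270412 -0.02474208] 0.035625210836670626 [-0.01857456  0.28911044 -0.0556651 ]
-> [0.5435 0.1919 0.16  ] move [-0.84 -9.09 -6.56] twist -18.0 (jaw now 6.5, q7 -0.40)
-> [ 0.5611 -0.0073  0.16  ] move [-0.84 -9.59 13.44] twist -18.0 (jaw now 6.5, q7 -0.40)
```

View pics/w20.png

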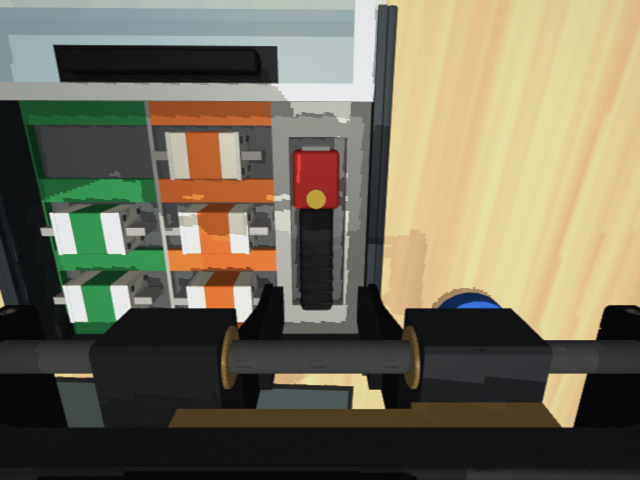

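View pics/s20.png

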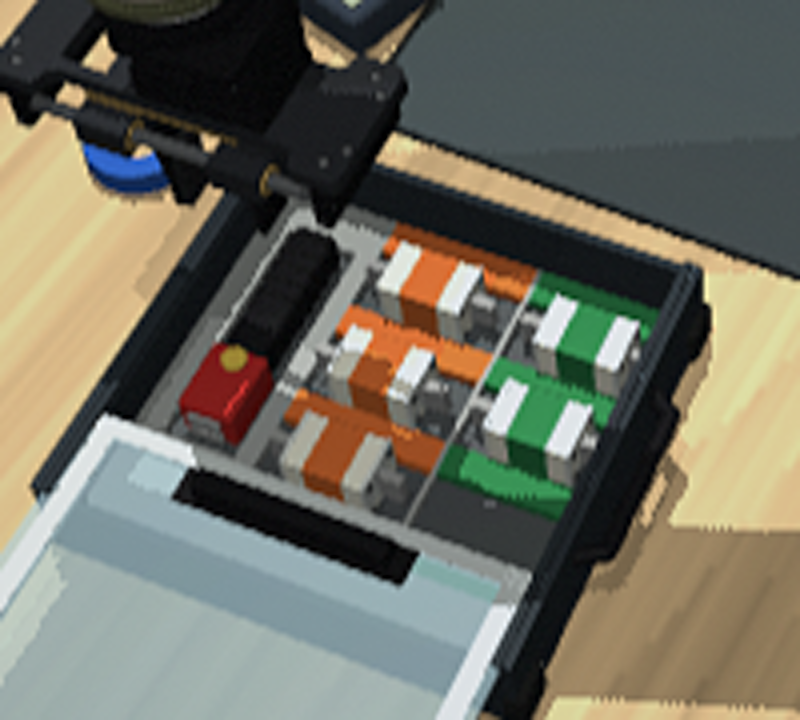

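```bash
python3 - <<'E'
from h import *
go([.5375,.2450,.13],96.5); go([.5375,.2450,.084],96.5)
E
```

```text
-> [0.5375 0.245  0.13  ] move [  2.16  -9.09 -11.9 ] twist -18.0 (jaw now 6.5, q7 -0.40)
-> [0.5375 0.245  0.084 ] move [  6.76  -9.09 -11.9 ] twist -18.0 (jaw now 6.5, q7 -0.40)
```

>>> drive_tool(motion=[[0, -1, -1.5, 1.4], [0, -2, -3, 2.8], [0, -3, -4.5, 4.2], [0, -4, -6, 5.6], [0, -5, -7.5, 7], [0, -6, -9, 8.4], [0, -7, -10, 9.8], [0, -8, -11, 11.2], [0, -9, -11.9, 12.6], [0, -9.1, -11.9, 14], [0, -9.1, -11.9, 15.4], [0, -9.1, -11.9, 16.8], [1, -9.1, -11.9, 18], [2, -9.1, -11.9, 18], [2, -9.1, -11.9, 18], [2, -9.1, -11.9, 18], [2, -9.1, -11.9, 18]], grip=130)

```text
time: 38.82
ee_pos: [0.5367, 0.2448, 0.1303]
eef_rot: [-0.706, -0.041, 0.706, -0.041]
ft_force: [-1.0, 0.1, 0.4]
width: 0.0429
```

```bash
python3 - <<'E'
from h import *
t=r.camera('top'); save(t,'t21')
s=r.read_state(); print(s['time'],s['ee_pos'],wc(s['ee_pos']),s['width'])
go([.5375,.2450,.084],96.5)
save(r.camera('wrist'),'w21')
E
```

```text
38.8667 [0.53694228 0.24488364 0.13062498] [-0.00049456  0.09333963] 0.04240290717390602
-> [0.5375 0.245  0.084 ] move [ 4.66 -0.   -0.06] twist 0.03 (jaw now -83.4, q7 -2.11)
```

View pics/t21.png

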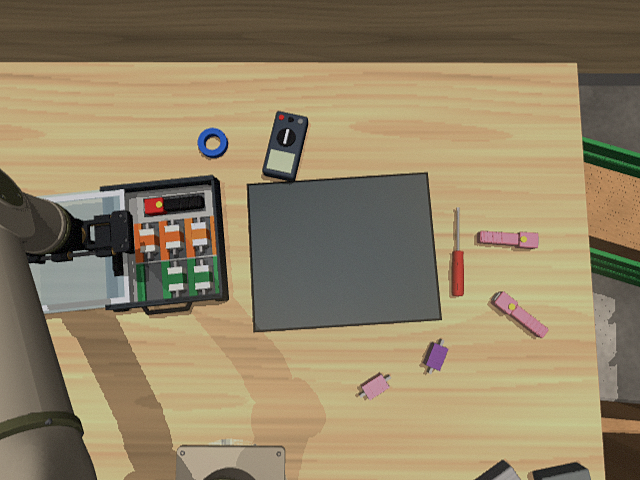

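View pics/w21.png

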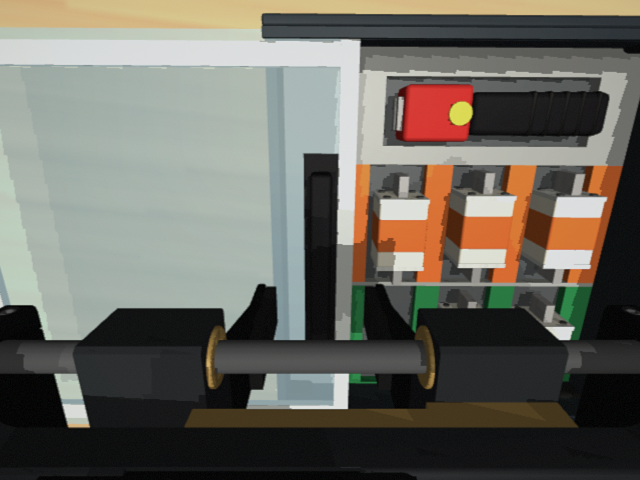

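>>> drive_tool(motion=[[2, 0, 0, 0], [4, 0, 0, 0], [4.6, 0, 0, 0], [4.6, 0, 0, 0], [4.6, 0, 0, 0]])

```text
time: 39.33
ee_pos: [0.5371, 0.245, 0.0851]
eef_rot: [0.706, 0.04, -0.706, 0.04]
ft_force: [0.1, 0.4, 0.2]
width: 0.0426
```

>>> drive_tool(motion=[[0, 0, 0, 0], [0, 0, 0, 0], [0, 0, 0, 0], [0, 0, 0, 0], [0, 0, 0, 0], [0, 0, 0, 0], [0, 0, 0, 0]], grip=255, force=25)

```text
time: 39.92
ee_pos: [0.537, 0.2449, 0.0847]
eef_rot: [0.706, 0.04, -0.706, 0.04]
ft_force: [-0.6, -0.0, 2.2]
width: 0.0116
```

>>> drive_tool(motion=[[0, 1, 0, 0], [0, 2.5, 0, 0], [0, 4, 0, 0], [0, 6, 0, 0], [0, 8, 0, 0], [0, 10, 0, 0], [0, 12, 0, 0], [0, 14, 0, 0], [0, 15.5, 0, 0], [0, 17, 0, 0], [0, 18, 0, 0], [0, 18.5, 0, 0], [0, 18.5, 0, 0]])

```text
time: 41.0
ee_pos: [0.5575, 0.0594, 0.0847]
eef_rot: [-0.706, -0.039, 0.706, -0.04]
ft_force: [-4.6, -2.7, 7.0]
width: 0.0117
```

```bash
python3 - <<'E'
from h import *
s=r.read_state(); print(s['time'],s['ee_pos'],wc(s['ee_pos']),s['width'],s['ft_force'])
E
```

```text
41.0 [0.55748475 0.05939662 0.08467964] [-0.00108186 -0.09328053] 0.011690440166653967 [-4.59132006 -2.66182876  6.95366525]
```

>>> drive_tool(motion=[[0, 0.3, 0, 0], [0, 0.6, 0, 0], [0, 0.8, 0, 0], [0, 0.8, 0, 0], [0, 0.8, 0, 0]])

```text
time: 41.42
ee_pos: [0.5579, 0.0557, 0.0847]
eef_rot: [-0.705, -0.042, 0.706, -0.04]
ft_force: [-5.6, 7.7, 5.6]
width: 0.0117
```

>>> drive_tool(motion=[[0, 0.2, 0, 0], [0, 0.4, 0, 0], [0, 0.5, 0, 0], [0, 0.5, 0, 0], [0, 0.5, 0, 0]])

```text
time: 41.83
ee_pos: [0.558, 0.0555, 0.0847]
eef_rot: [-0.705, -0.045, 0.706, -0.04]
ft_force: [-7.3, 21.0, 4.4]
width: 0.0118
```

```bash
python3 - <<'E'
from h import *
s=r.read_state(); print(s['time'],s['ee_pos'],wc(s['ee_pos']),s['width'],s['ft_force'])
E
```

```text
41.8333 [0.55795195 0.05550304 0.08466505] [-0.00105843 -0.09720198] 0.011792995727262704 [-7.33213095 20.96147601  4.4091369 ]
```

>>> drive_tool(motion=[[0, -0.4, 0, 0], [0, -0.7, 0, 0], [0, -0.7, 0, 0], [0, -0.7, 0, 0]])

```text
time: 42.17
ee_pos: [0.5579, 0.056, 0.0847]
eef_rot: [-0.706, -0.041, 0.706, -0.04]
ft_force: [-5.6, 2.1, 7.3]
width: 0.0117
```

>>> drive_tool(motion=[[0, 0, 0, 0], [0, 0, 0, 0], [0, 0, 0, 0], [0, 0, 0, 0], [0, 0, 0, 0], [-2, 0, 0, 0], [-5, 0, 0, 0], [-8, 0, 0, 0], [-10, 0, 0, 0], [-12, 2, 0, 0], [-13, 5, 0, 0], [-13, 9, 0, 0], [-13, 13, 0, 0], [-13, 17, 0, 0], [-13, 21, 0, 0], [-13, 25, 0, 0], [-13, 26, 0, 0], [-13, 26, 0, 0]], grip=150)

```text
time: 43.67
ee_pos: [0.5872, -0.2084, 0.2138]
eef_rot: [-0.706, -0.037, 0.706, -0.038]
ft_force: [-0.9, 0.4, -1.1]
width: 0.0358
```

```bash
python3 - <<'E'
from h import *
t=r.camera('top'); save(t,'t22'); save(t,'t22c',(90,165,240,320),4)
a=r.camera('side'); save(a,'s22',(140,260,340,440),4)
s=r.read_state(); print(s['time'],s['ee_pos'],s['width'],s['ft_force'])
save(r.camera('wrist'),'w22')
E
```

```text
43.7667 [ 0.58800976 -0.20317521  0.21425238] 0.0356842127335721 [1.05347827 0.59436909 0.51502247]
```

View pics/t22c.png

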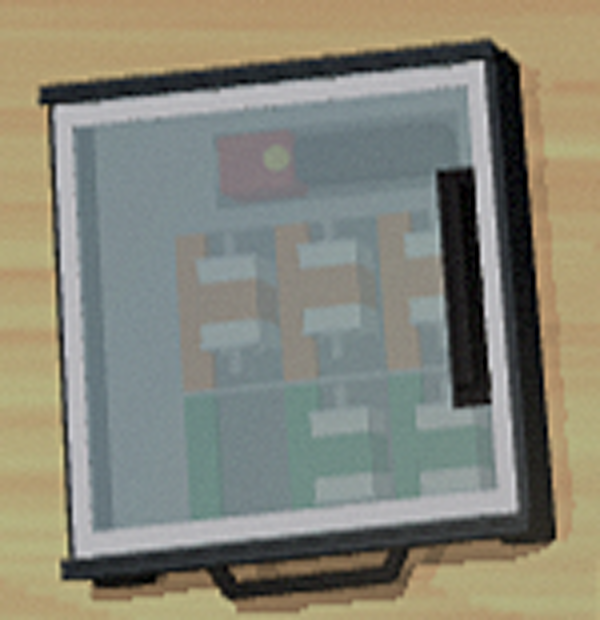

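View pics/s22.png

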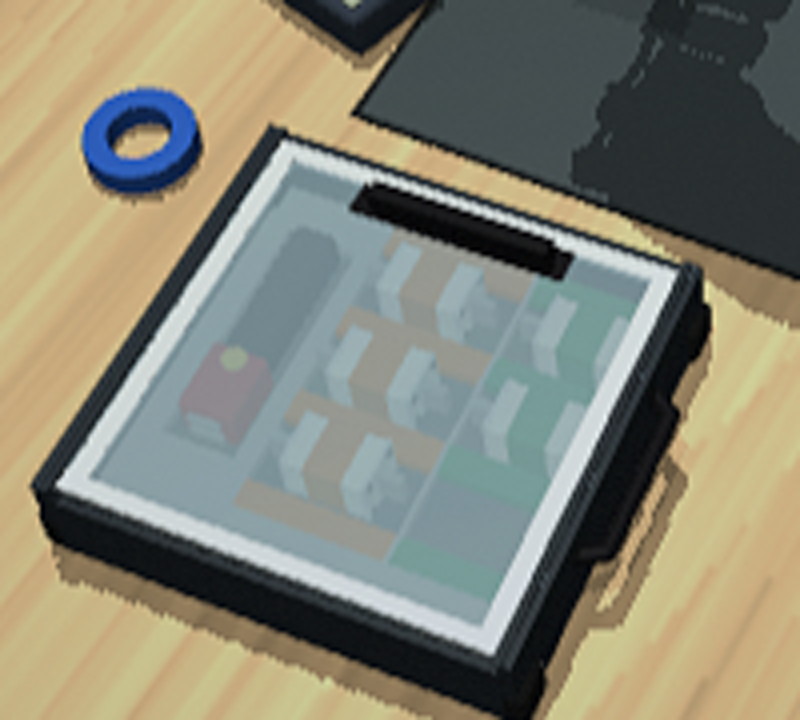

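View pics/w22.png

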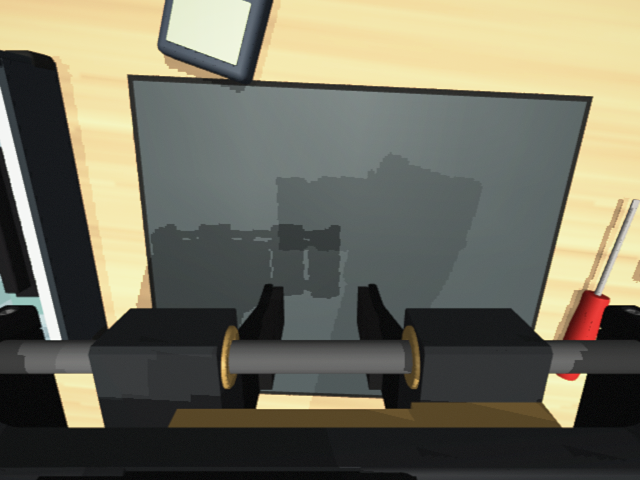

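```bash
python3 - <<'E'
from h import *
s=r.read_state(); print(s['time'],s['ft_force'],np.abs(s['joint_vel']).max())
print(r.close_job())
E
```

```text
43.8167 [0.11165719 0.8160068  0.06060782] 0.016569600774001176
the job is handed in; nothing more can be done
None
```

I opened the cover to about 0.19 m and put all five spare fuses in their own recesses. The two green ones are in green recesses 1 and 2, and the three orange ones are in orange recesses 1 to 3. The black puller is in its long bay. I then slid the cover shut and handed the job in at 43.8 s.

**Seating:** before I closed the cover, the top and side views put every fuse within about 3 mm of its row's centre line, at seated height. I checked the puller by eye only: it lay down inside its bay in the wrist and side pictures.

**Cover:** it stopped hard against its end under a 21 N push. The last top picture shows it about 8 mm further shut than at the start.

**Rest of the bench:** the mat was empty, and the meter, tape and screwdriver showed no movement in the pictures. The arm was clear of everything.

**What disagreed:**
- The three cameras put the case up to about 4 mm apart in y, so I used a position between them. That was within the clearance of the recesses.
- The first fuse met the recess floor with about 21 N before release, but the later views showed it seated.

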